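# Stage fallen carriage clocks on the turntable and take the stock photo

## Robot

A 6-joint arm with a two-finger parallel gripper is mounted at the origin on the work surface. World frame = base frame: x ahead of the robot, y to its left, z up, the work surface at z = 0. Lengths are in mm, angles in degrees, forces in N, time in s.
With the tool pointing down it reaches from about 300 to 850 mm from the base axis. Payload 4.2 kg.
Tool frame: the origin (TCP) lies between the finger pads, 19 mm behind the fingertips; this is the grasp point; z points along the fingers, y is the line along which they close (so a half turn about z gives the same grasp; the last joint's range is limited). The gripper opens to 91 mm and grips with 3 to 60 N. Pads are 32 mm wide; open, the fingers measure 118 mm over their backs; the gripper's body (76 mm by 178 mm) begins 60 mm behind the grasp point.
Start: joints at [-64.4, 18.312, 89.639, -0, 72.044, -1.146], TCP at [258.773, -513.496, 232.776] pointing down, gripper open.
Joint ranges: [-177.97, 177.97], [-48.28, 115.42], [12.27, 149.76], [-77.06, 257.06], [2.81, 150.46], [-146.56, 146.56]. Speed limits (degrees/s): [147.25, 147.25, 180, 180, 180, 180].

## Interface

Orientations are given as [roll, pitch, yaw] about the fixed x, y, z axes, in that order (R = Rz(yaw) Ry(pitch) Rx(roll)).
In Python, from workcell import env gives the robot as it stands.
- The arm moves only by the shell command python3 drive.py 'ROWS' [OPENING] [FORCE]. ROWS is a JSON list of rows, 1 to 8 of them, each of 6 numbers: dx, dy, dz in mm, then a rotation vector rx, ry, rz in degrees; each row shifts and turns the commanded pose from where the row before left it, along the tool's axes as they then stand; what a row does not reach is not made up. A row lasts 1/10 s, in which the tool goes at most 50 mm and 8.59 degrees, less where a joint would pass 70% of its speed; a pose out of reach is approached as far as the arm can. OPENING is the finger opening in mm, set as the command begins (- or left out keeps the last). The fingers move at their own pace and stop on an object; FORCE is the grip in N (left out, the last holds). Time passes only in rows, so rows that do not move let the fingers close. It prints the time, the measured TCP pose, the force, the opening and the grip force at its end. Input that does not fit is refused with a message, and nothing moves.
- env.state(): the state, without advancing time (a new reading comes with each control period).
- env.grab_frame(name): name is "scene" or "top" or "wrist"; returns the picture (480x640x3 uint8, blue, green, red); there is no depth.
- env.camera_model(name): a dict with "fx", "fy", "cx", "cy" (pixels), "D" ([k1, k2, p1, p2, k3] as OpenCV has them; the pictures are not rectified), "T" (4x4, takes a point from camera to world coordinates). Camera axes: x right, y up, looking along -z (the intrinsics and any distortion apply to the point x, -y, -z); pixel columns grow to the right and rows downward; lengths in mm; the calibration is good to about 2 mm. A picture is of the moment at which its call begins: read the wrist's pose just before it. camera_model takes no time and is no camera call; for the wrist camera it gives the pose at the moment of the call.
- env.job_done(): hands the job in; it is judged then, once.
The state is a dict: "time_s": time; "qpos": joint angles; "qvel": joint speeds; "effort": joint torques, N m; "ee_pos": TCP position; "ee_rot": TCP orientation; "force": force on the tool from outside, world axes, zero at the start; "torque": the same for the moment, N m; "gripper_width": finger opening in mm; "gripper_force": force on a finger pad.
Only numpy, scipy, OpenCV 4.12 (cv2) and the standard library are available. Lean on these libraries where they do the work, as an engineer would, in place of code of your own. Each camera call takes 0.05 s, during which the arm holds its last target. There are 200 camera calls.

## Task

Get the turntable ready for the stock photo: lay the strike hammer, which is lying on it, down inside the beech holding block, and stand every toppled carriage clock upright on the turntable with its whole base on the disc. Once all that is in place, squeeze the trigger of the photo release grip fully home, hold it in for about half a second and let it spring back; the clocks must still be standing there and the hammer still lying in the block when you finish. Leave the great wheel, the jar and the pallet arbor where they are.

Things in the scene. Friction and masses are not known exactly. Their poses are not given: they have to be found in the camera images.
- clock1: small carriage clock, 0.25-0.45 kg, all alike: brass base and top plates 52 (own x) by 56 (y) mm, 10 mm thick; dark case between, 9 to 91 mm up, 48 (x) by 52 (y) mm; white dial on +x; top at 100 mm, wire handle (38 mm wide, along y) to 117 mm. Origin: centre of underside; z to the handle. Balances 50 mm up. Starts toppled on back or side on the bench, handle to the left (+y). May be absent
- clock2: small carriage clock, 0.25-0.45 kg, all alike: brass base and top plates 52 (own x) by 56 (y) mm, 10 mm thick; dark case between, 9 to 91 mm up, 48 (x) by 52 (y) mm; white dial on +x; top at 100 mm, wire handle (38 mm wide, along y) to 117 mm. Origin: centre of underside; z to the handle. Balances 50 mm up. Starts toppled on back or side on the bench, handle to the left (+y). May be absent
- clock3: small carriage clock, 0.25-0.45 kg, all alike: brass base and top plates 52 (own x) by 56 (y) mm, 10 mm thick; dark case between, 9 to 91 mm up, 48 (x) by 52 (y) mm; white dial on +x; top at 100 mm, wire handle (38 mm wide, along y) to 117 mm. Origin: centre of underside; z to the handle. Balances 50 mm up. Starts toppled on back or side on the bench, handle to the left (+y). May be absent
- clock4: small carriage clock, 0.25-0.45 kg, all alike: brass base and top plates 52 (own x) by 56 (y) mm, 10 mm thick; dark case between, 9 to 91 mm up, 48 (x) by 52 (y) mm; white dial on +x; top at 100 mm, wire handle (38 mm wide, along y) to 117 mm. Origin: centre of underside; z to the handle. Balances 50 mm up. Starts toppled on back or side on the bench, handle to the left (+y). May be absent
- hammer: strike hammer lying flat on the turntable, any yaw: 152 mm long, 24 mm high, 0.18 kg. Origin on the underside near mid-length, z up. Square steel shaft 14 mm wide along own x from -68 to +42 mm, mid-height 12 mm up; brass head block (50 mm wide) from +42 to +68 mm; end block (22 mm wide) from -84 to -68 mm. Balances near x = +11 mm
- turntable_top (a point): centre of the upper face of the dark lacquered turntable disc (radius 150 mm, upper face 30 mm above the bench; disc turns stiffly, about 0.6 N m). Fixed for the run
- block: beech holding block: fixed rectangular block with an open trough, outside 200 (own x) by 130 (own y) by 30 mm high, walls and floor 10 mm thick, so the trough is 180 by 110 mm and 20 mm deep. Origin at the centre of its underside; yaw varies a little
- release: photo release: fixed upright black grip (26 mm in own x, 32 mm in y, top 137 mm above the bench) on a steel foot plate (100 by 70 mm); a steel trigger stands on its -x side. Origin on the bench under the grip's centre, so the grip's faces are at x = -13 and +13 mm
- squeeze (a point): centre of the squeezed grip-and-trigger pair, 110 mm above the bench, 8 mm in front (-x) of the grip's centre. Fingers close along its x, tool pointing down. Grip's back at x = +21 mm here; outer face of the trigger at -35 mm when free, -21 mm when squeezed home (then 42 mm across)
- trigger (a joint): steel trigger (10 mm thick, 26 mm wide, top 135 mm up) hinged at its foot, 40 mm above the bench; angle in rad: 0 = free, 0.20 = fully squeezed against its stop; sprung, about 3 N at the squeeze point to start and 5 N at the stop; springs back when released
- wheel1: bystander: brass great wheel, 116 mm across, lying flat on the far right
- jar: bystander: grey stoneware jar, 84 mm across, 95 mm high, upright beyond the turntable
- arbor: bystander: steel pallet arbor, 130 mm long, lying beyond the turntable

How it is judged:
By the outcome, as a careful person would: the job done as asked, in the order asked, and still so for the second after the job is handed in, with the robot touching nothing.
Of clock1, clock2, clock3, clock4 only 3 to 4 are there at a start; the rules pass over those that are not, and their reading is None.
At some moment in a run one of clock1, clock2, clock3, clock4 may be knocked a few centimetres aside while the robot is not near it.
It also fails if it takes over 210 s, if anything falls off the work surface, if the arm or the gripper's body presses on something with over 40 N, if the wrist force passes 120 N, or if a joint passes its speed limit or range.

## Working session

There is one attempt and no reset: what is moved stays moved. The work goes in short steps, Python scripts to look and compute and a shell command to move; the robot and the scene stay as the last step left them, time stands still between calls to the robot, and variables do not carry over. Pictures are saved under pics/ and viewed, at most 14 in all, crops included, and the job is handed in when it is done.

```bash
ls; mkdir -p pics
python3 - <<'E'
from workcell import env
import cv2
for n in("scene","top"):
    cv2.imwrite(f"pics/{n}0.png",env.grab_frame(n)); m=env.camera_model(n); print(n,m)
print(env.state())
E
```

```text
drive.py
pics
workcell.py
scene {'fx': 469.03062645360956, 'fy': 469.03062645360956, 'cx': 311.17722063359145, 'cy': 236.1748021792182, 'D': array([-0.08536497,  0.        ,  0.        ,  0.        ,  0.        ]), 'T': array([[-4.98863873e-01, -7.09923728e-01,  4.97134928e-01,
         1.01478624e+03],
       [ 8.66561107e-01, -4.18093066e-01,  2.72525293e-01,
         1.99154559e+02],
       [ 1.43764944e-02,  5.66750816e-01,  8.23763819e-01,
         7.96220607e+02],
       [ 0.00000000e+00,  0.00000000e+00,  0.00000000e+00,
         1.00000000e+00]])}
top {'fx': 452.8540009736954, 'fy': 452.8540009736954, 'cx': 324.584688098455, 'cy': 249.9704798715966, 'D': array([-0.08068503,  0.        ,  0.        ,  0.        ,  0.        ]), 'T': array([[ 2.53764489e-03,  9.98103134e-01, -6.15117339e-02,
         5.37033412e+02],
       [-9.99994669e-01,  2.40644585e-03, -2.20689959e-03,
        -1.81220075e+01],
       [-2.05468874e-03,  6.15170064e-02,  9.98103921e-01,
         9.50705730e+02],
       [ 0.00000000e+00,  0.00000000e+00,  0.00000000e+00,
         1.00000000e+00]])}
{'time_s': 0.1, 'qpos': array([-6.43991573e+01,  1.83451404e+01,  8.97012869e+01, -2.84822582e-03,
        7.20432259e+01, -1.14531285e+00]), 'qvel': array([ 0.10282843, -0.0950769 , -0.1488289 , -0.09942157, -0.05228355,
        0.14727778]), 'effort': array([-1.89440698e-04, -4.13331985e+01, -2.32509881e+01,  7.28798518e-02,
        4.21507191e-02, -4.05427636e-05]), 'ee_pos': array([ 258.57543231, -513.08859643,  232.02010097]), 'ee_rot': array([-1.79910311e+02,  9.15566913e-04,  2.67470365e+01]), 'force': array([-0.45874837,  0.369113  ,  0.06308574]), 'torque': array([ 0.01299858,  0.02248635, -0.01360088]), 'gripper_force': 0.0, 'gripper_width': 91.29881736548549}
```
View pics/top0.png

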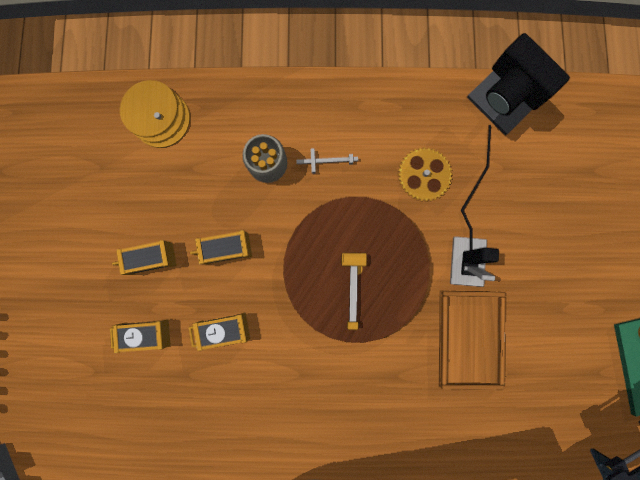

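View pics/scene0.png

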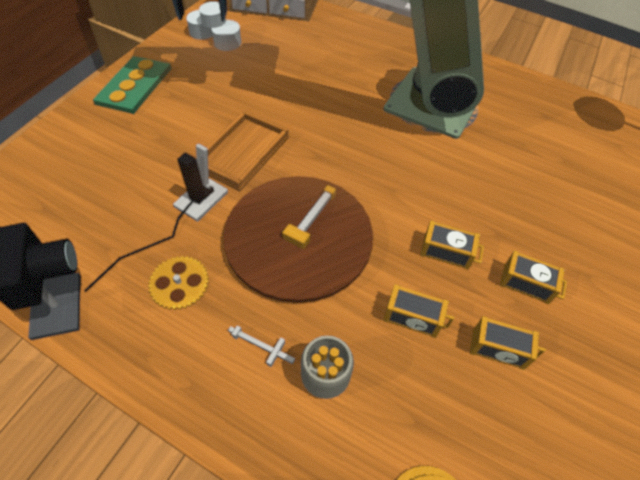

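The top view shows four clocks: two at (137,337) and (219,333) lie dial-up, and two at (143,257) and (221,247) lie on their sides with dials facing far. The hammer is at (354,290), the disc centre about (358,269), the block about (473,340) and the release about (478,262). Next I'll look at enlarged crops.

Create h.py:
```python
import numpy as np, cv2
from workcell import env
def ray(n,uv,m=None):
    m=m or env.camera_model(n)
    K=np.array([[m['fx'],0,m['cx']],[0,m['fy'],m['cy']],[0,0,1]])
    p=cv2.undistortPoints(np.array(uv,float).reshape(-1,1,2),K,np.array(m['D'])).reshape(-1,2)
    d=np.c_[p[:,0],-p[:,1],-np.ones(len(p))]@m['T'][:3,:3].T
    return m['T'][:3,3],d/np.linalg.norm(d,axis=1)[:,None]
def onz(n,uv,z,m=None):
    o,d=ray(n,uv,m); return o+d*((z-o[2])/d[:,2])[:,None]
def tri(r1,r2):
    out=[]
    for a,b in zip(r1[1],r2[1]):
        A=np.zeros((3,3));y=np.zeros(3)
        for o,d in((r1[0],a),(r2[0],b)):
            P=np.eye(3)-np.outer(d,d);A+=P;y+=P@o
        p=np.linalg.solve(A,y); out.append(np.r_[p,np.linalg.norm(np.cross(p-r1[0],a))*2])
    return np.array(out)
def proj(n,P,m=None):
    m=m or env.camera_model(n)
    q=(np.atleast_2d(P)-m['T'][:3,3])@m['T'][:3,:3]
    K=np.array([[m['fx'],0,m['cx']],[0,m['fy'],m['cy']],[0,0,1]])
    return cv2.projectPoints(q*[1,-1,-1],np.zeros(3),np.zeros(3),K,np.array(m['D']))[0].reshape(-1,2)
def crop(img,x0,y0,w,h,s,f):
    c=cv2.resize(img[y0:y0+h,x0:x0+w],None,fx=s,fy=s,interpolation=cv2.INTER_CUBIC)
    for i in range(0,w,20): cv2.putText(c,str(x0+i),(int(i*s),8),0,.3,(255,255,255)); cv2.line(c,(int(i*s),10),(int(i*s),14),(255,255,255))
    for i in range(0,h,20): cv2.putText(c,str(y0+i),(0,int(i*s)+3),0,.3,(255,255,255)); cv2.line(c,(20,int(i*s)),(24,int(i*s)),(255,255,255))
    cv2.imwrite(f,c)
```

Run:
```python
from h import *
t=cv2.imread("pics/top0.png");s=cv2.imread("pics/scene0.png")
crop(t,105,225,150,130,4.6,"pics/c1.png")
crop(s,380,215,190,155,3.8,"pics/c2.png")
crop(t,280,190,235,200,3,"pics/c3.png")
crop(s,170,105,215,200,3,"pics/c4.png")
```

```text
(no output)
```

View pics/c1.png

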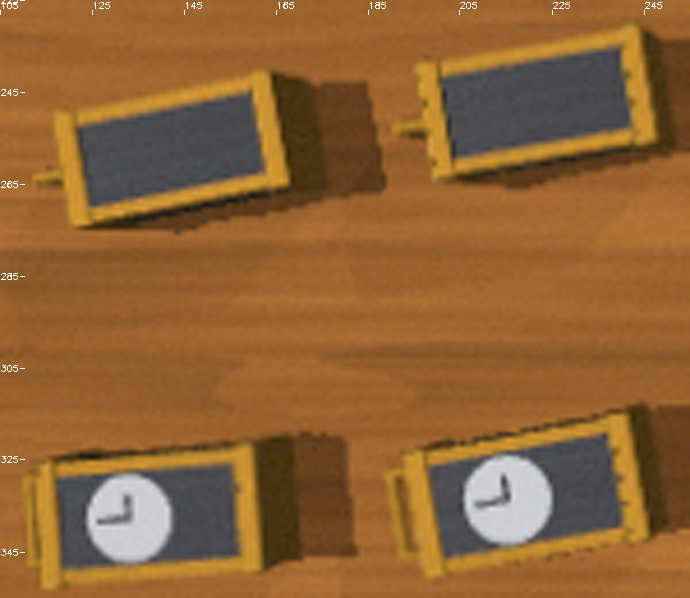

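View pics/c2.png

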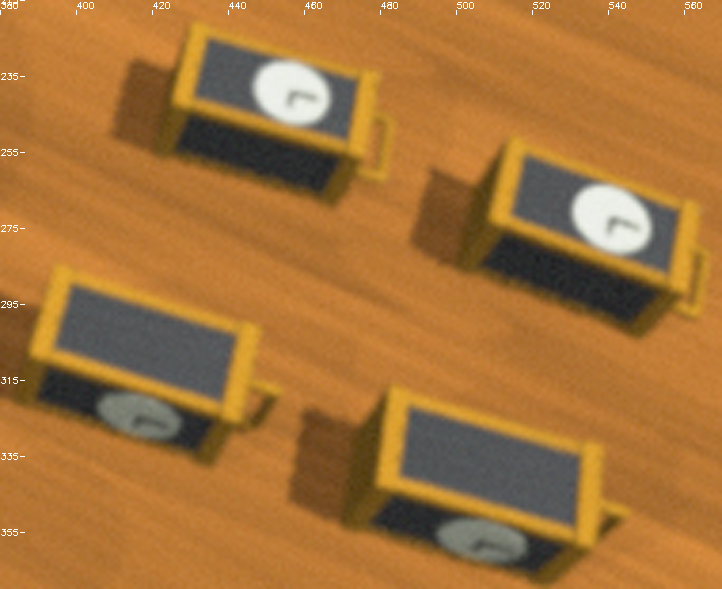

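View pics/c3.png

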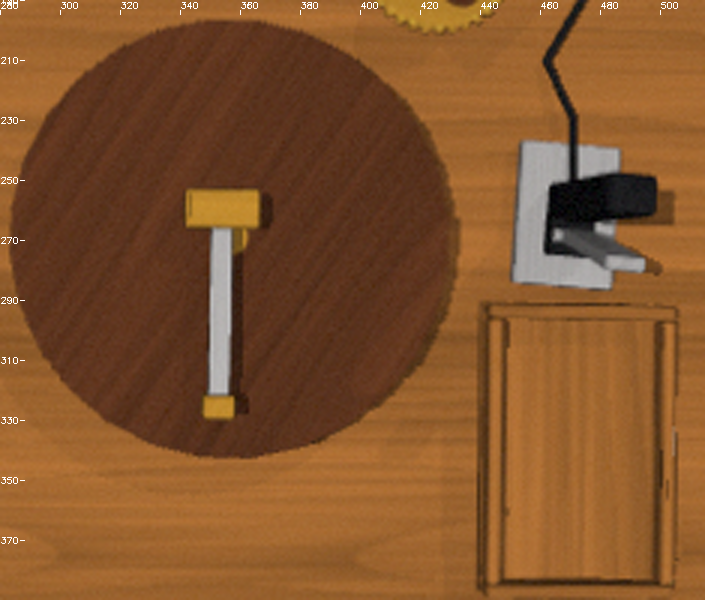

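View pics/c4.png

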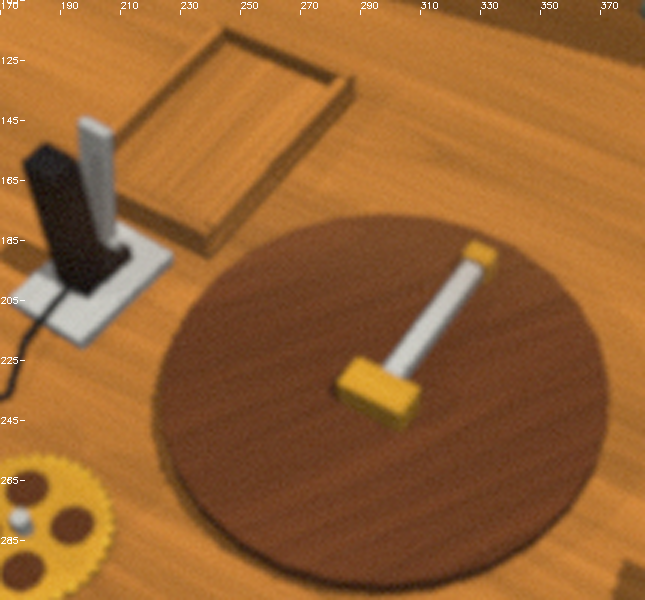

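Crops: the clocks' upper faces have clear plate corners, and the hammer head and end block, block rim and release foot plate are all readable in both views. I'll triangulate from these.

Run:
```python
from h import *
np.set_printoptions(precision=1,suppress=True)
def T(p,o,s): return np.array(p,float)/s+o-0.5+0.5/s
# order: handle far, handle near, base near, base far
top={'A':[(56,113),(74,226),(288,186),(268,72)],'B':[(417,64),(436,180),(656,142),(638,27)],'C':[(38,464),(43,587),(262,570),(254,444)],'D':[(405,452),(431,577),(648,540),(630,410)]}
sc={'A':[(592,546),(603,444),(392,389),(378,485)],'B':[(240,420),(259,325),(58,266),(33,358)],'C':[(676,292),(697,204),(512,138),(490,223)],'D':[(360,157),(380,73),(194,22),(174,105)]}
for k in top:
    t=T(top[k],(105,225),4.6)
    P=tri(ray('top',t),ray('scene',T(sc[k],(380,215),3.8)))
    Q=onz('top',t,56 if k in'AB' else 52); c=Q.mean(0)
    d=Q[:2].mean(0)-Q[2:].mean(0)
    print(k,'tri',P.mean(0),P[:,2],'on-plane c',c,'yaw of handle',np.degrees(np.arctan2(d[1],d[0])),'L',np.linalg.norm(d),'W',np.linalg.norm(Q[0]+Q[3]-Q[1]-Q[2])/2)
o3=(280,190);o4=(170,105)
for nm,a,b in [('head',[(186,189),(260,190),(260,228),(186,227)],[(403,415),(338,385),(361,356),(420,384)]),
 ('end',[(203,396),(235,396),(235,419),(203,418)],[(488,270),(462,258),(470,240),(497,254)]),
 ('block',[(489,307),(678,305),(674,586),(489,584)],None),('blockS',[(489,307),(489,584)],[(208,237),(353,82)]),
 ('plate',[(521,141),(619,149),(610,290),(513,280)],None)]:
    t=T(a,o3,3)
    if b: P=tri(ray('top',t),ray('scene',T(b,o4,3))); print(nm,P.mean(0),'\n',P)
    print(nm,'plane\n',onz('top',t,{'h':54,'e':54,'b':30,'p':6}[nm[0]]))
# disc circle from top
ang=[(234,20),(10,220),(232,458),(456,225)]
Q=onz('top',T(ang,o3,3),30);print('disc',Q, Q.mean(0))
```

```text
A tri [577.2 350.4  55.1   0.9] [56.8 58.  51.7 53.9] on-plane c [577.1 350.6  56. ] yaw of handle 100.72482259224954 L 96.84712327941588 W 50.50352530948719
B tri [597.8 189.5  54.5   0.7] [56.8 56.1 52.9 52.1] on-plane c [597.5 189.5  56. ] yaw of handle 99.73448406771536 L 97.39561762124832 W 50.857486110176765
C tri [417.4 358.7  50.3   1.8] [49.8 52.6 49.8 48.9] on-plane c [417.3 359.   52. ] yaw of handle 95.63420877339745 L 97.9249726166342 W 54.063773053922965
D tri [428.6 192.   50.8   1.7] [52.1 51.2 49.9 49.9] on-plane c [428.7 191.8  52. ] yaw of handle 100.55996480206353 L 97.59468377901932 W 55.55132117077796
head [574.3 -74.7  53.4   1.1] 
 [[587.1 -50.2  53.6   0.4]
 [586.7 -99.3  50.6   0.1]
 [561.1 -98.4  52.9   1.4]
 [562.3 -51.   56.6   2.4]]
head plane
 [[587.  -50.   54. ]
 [586.5 -99.   54. ]
 [561.3 -98.9  54. ]
 [561.9 -50.   54. ]]
end [443.5 -72.7  49.8   1.5] 
 [[450.6 -62.1  48.    1.2]
 [450.6 -83.   48.1   0.6]
 [436.3 -83.6  52.5   2.5]
 [436.6 -62.3  50.6   1.9]]
end plane
 [[451.  -61.3  54. ]
 [451.  -82.3  54. ]
 [436.  -82.3  54. ]
 [436.6 -61.3  54. ]]
block plane
 [[ 508.6 -256.8   30. ]
 [ 509.6 -388.    30. ]
 [ 318.7 -383.5   30. ]
 [ 321.7 -255.9   30. ]]
blockS [ 414.4 -257.    25.3    2.6] 
 [[ 508.7 -258.8   24.8    1.4]
 [ 320.  -255.3   25.8    3.8]]
blockS plane
 [[ 508.6 -256.8   30. ]
 [ 321.7 -255.9   30. ]]
plate plane
 [[ 624.  -287.2    6. ]
 [ 618.6 -357.2    6. ]
 [ 519.5 -349.     6. ]
 [ 526.6 -280.2    6. ]]
disc [[ 704.4  -83.8   30. ]
 [ 567.    68.5   30. ]
 [ 407.1  -82.    30. ]
 [ 564.2 -234.8   30. ]] [560.7 -83.   30. ]
```

```bash
cat > goal.py <<'E'
# usage: goal.py x y z [roll pitch yaw]: translation in the tool's current axes, rotvec in tool axes
import sys,numpy as np
from h import env
from scipy.spatial.transform import Rotation as R
s=env.state(); r=R.from_euler('xyz',s['ee_rot'],degrees=True); a=[float(v) for v in sys.argv[1:]]
np.set_printoptions(precision=2,suppress=True)
print('pos',s['ee_pos'],'rpy',s['ee_rot'],'d_tool',r.inv().apply(np.array(a[:3])-s['ee_pos']))
if len(a)>3:
    q=R.from_euler('xyz',a[3:],degrees=True); print('rotvec',(r.inv()*q).as_rotvec(degrees=True),'d_after_rot',q.inv().apply(np.array(a[:3])-s['ee_pos']))
print('t',s['time_s'],'q',s['qpos'])
E
python3 drive.py '[[0,0,0,0,0,7],[0,0,0,0,0,7],[0,0,0,0,0,7],[0,0,0,0,0,7],[0,0,0,0,0,0]]' 40 20; python3 goal.py 530 -73.6 120 180 0 -1.2
```

```text
time_s: 0.6
ee_pos: [258.7, -513.3, 232.3]
ee_rot: [-180.0, 0.0, -1.2]
force: [-1.2, -0.3, 1.2]
gripper_width: 54.0
gripper_force: 0.0
pos [ 258.67 -513.26  232.33] rpy [-179.95    0.02   -1.24] d_tool [ 261.81 -445.34  112.57]
rotvec [-0.05  0.02 -0.04] d_after_rot [ 262.07 -445.25  112.33]
t 0.6 q [-64.4   18.33  89.67  -0.    72.04  26.84]
```

```bash
python3 drive.py '[[20,-32,0,0,0,0],[20,-32,0,0,0,0],[20,-32,0,0,0,0],[20,-32,0,0,0,0],[20,-32,0,0,0,0],[20,-32,0,0,0,0],[20,-32,0,0,0,0],[20,-32,0,0,0,0]]'; python3 drive.py '[[20,-32,10,0,0,0],[20,-32,20,0,0,0],[20,-32,30,0,0,0],[20,-32,30,0,0,0],[20,-32,20,0,0,0],[0,0,0,0,0,0]]' ; python3 goal.py 530 -73.6 53 180 0 -1.2
```

```text
time_s: 1.4
ee_pos: [424.8, -259.6, 232.7]
ee_rot: [180.0, 0.0, -1.1]
force: [1.2, -0.3, -0.3]
gripper_width: 40.0
gripper_force: 0.0
time_s: 2.0
ee_pos: [527.8, -99.7, 119.6]
ee_rot: [-179.9, 0.3, -0.8]
force: [-0.0, -0.2, 0.6]
gripper_width: 40.0
gripper_force: 0.0
pos [527.81 -99.71 119.57] rpy [-179.88    0.29   -0.85] d_tool [  2.15 -26.    66.61]
rotvec [-0.12  0.29  0.35] d_after_rot [  1.65 -26.15  66.57]
t 2.0 q [-11.96  20.74 103.82   0.07  55.75  78.84]
```

```bash
python3 drive.py '[[2,-26,0,0,0,0],[0,0,0,0,0,0],[0,0,0,0,0,0]]' ; python3 goal.py 530 -73.6 53 180 0 -1.2
python3 - <<'E'
from h import *
m=env.camera_model('wrist');f=env.grab_frame('wrist');cv2.imwrite('pics/w1.png',f)
np.set_printoptions(precision=1,suppress=True)
print(m['T'][:3,3],proj('wrist',[[519+42,-74,54],[530,-73.6,49],[451,-72,49]],m))
E
```

```text
time_s: 2.3
ee_pos: [530.3, -77.8, 123.1]
ee_rot: [180.0, -0.0, -1.1]
force: [1.0, -0.3, -0.2]
gripper_width: 39.8
gripper_force: 0.0
pos [530.33 -77.79 123.14] rpy [179.96  -0.02  -1.13] d_tool [-0.44 -4.23 70.13]
rotvec [ 0.04 -0.02  0.07] d_after_rot [-0.41 -4.18 70.14]
t 2.3 q [ -9.55  20.28 103.95  -0.04  55.74  81.61]
[608.6 -79.6 274.9] [[312.1 212.7]
 [312.8 258.5]
 [313.4 365. ]]
```

View pics/w1.png

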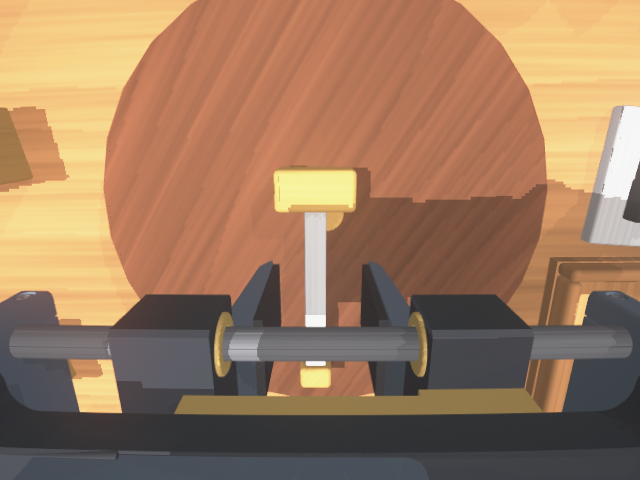

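The wrist view shows the shaft at column 315 by row 213, against a predicted 312, so the pose is confirmed to about 1–2 mm. Descending and gripping.

```bash
python3 drive.py '[[0,-3,25,0,0,0],[0,0,25,0,0,0],[0,0,14,0,0,0],[0,0,6,0,0,0],[0,0,0,0,0,0],[0,0,0,0,0,0]]'; python3 goal.py 530 -74.6 53
```

```text
time_s: 2.95
ee_pos: [531.0, -75.0, 53.5]
ee_rot: [180.0, -0.1, -1.3]
force: [-0.1, 0.3, 0.4]
gripper_width: 40.3
gripper_force: 0.0
pos [531.   -75.    53.54] rpy [179.98  -0.09  -1.28] d_tool [-1.01 -0.38  0.54]
t 2.95 q [ -9.26  25.1  108.5   -0.01  46.31  82.03]
```

```bash
python3 drive.py '[[0,0,1,0,0,0],[0,0,0,0,0,0],[0,0,0,0,0,0],[0,0,0,0,0,0],[0,0,0,0,0,0],[0,0,0,0,0,0]]' 0 25;python3 drive.py '[[0,0,-15,0,0,0],[0,0,-25,0,0,0],[0,0,-25,0,0,0],[0,0,-15,0,0,0],[0,0,0,0,0,0],[0,0,0,0,0,0]]'; python3 goal.py 431 -321 60
```

```text
time_s: 3.55
ee_pos: [530.6, -74.4, 52.1]
ee_rot: [180.0, -0.0, -1.2]
force: [-0.9, 0.8, 2.7]
gripper_width: 13.7
gripper_force: 25.0
time_s: 4.15
ee_pos: [529.9, -74.2, 131.0]
ee_rot: [-180.0, 0.1, -1.3]
force: [-0.8, -0.7, -2.3]
gripper_width: 13.9
gripper_force: 25.0
pos [529.89 -74.23 131.03] rpy [-179.99    0.06   -1.25] d_tool [-93.39 248.88  71.11]
t 4.15 q [ -9.2   19.76 103.42  -0.    56.88  82.05]
```

```bash
python3 drive.py '[[-25,30,0,0,0,0],[-25,36,0,0,0,0],[-23,36,0,0,0,0],[-20,36,0,0,0,0],[0,36,0,0,0,0],[0,36,0,0,0,0],[0,25,0,0,0,0],[0,14,0,0,0,0]]'; python3 drive.py '[[0,0,0,0,0,0],[0,0,0,0,0,0]]'; python3 goal.py 431 -321 60
python3 - <<'E'
from h import *
m=env.camera_model('wrist');f=env.grab_frame('wrist');cv2.imwrite('pics/w2.png',f);np.save('w2.npy',m['T'])
E
```

```text
time_s: 4.95
ee_pos: [431.1, -322.7, 130.1]
ee_rot: [-179.9, 0.1, -1.4]
force: [0.7, -0.2, -1.3]
gripper_width: 14.1
gripper_force: 25.0
time_s: 5.15
ee_pos: [431.5, -320.0, 130.8]
ee_rot: [-179.9, 0.1, -1.3]
force: [0.2, -0.1, -1.4]
gripper_width: 13.6
gripper_force: 25.0
pos [ 431.48 -320.03  130.81] rpy [-179.88    0.11   -1.26] d_tool [-0.33  1.13 70.81]
t 5.15 q [-37.81  19.99 103.1    0.04  57.07  53.43]
```

View pics/w2.png

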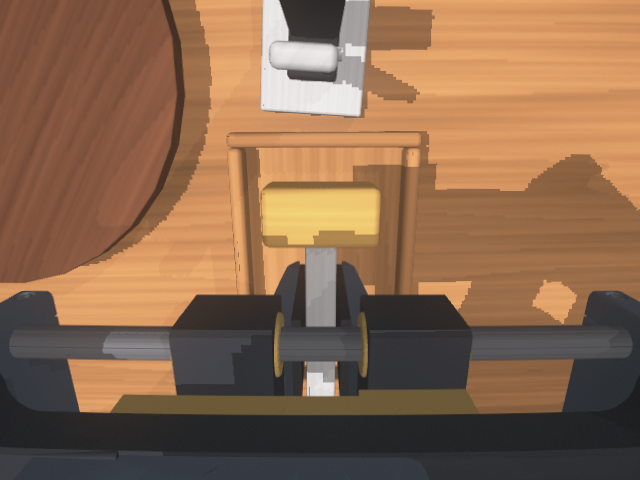

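The wrist view shows the hammer over the trough. The far rim corners are at (228,133) and (422,133), and the release plate and trigger top (270–338, 40–72) are visible. Checking the rim.

```bash
python3 - <<'E'
from h import *
np.set_printoptions(precision=1,suppress=True)
m=env.camera_model('wrist');m['T']=np.load('w2.npy')
print(onz('wrist',[(228,133),(422,133),(421,147),(229,148)],30,m), onz('wrist',[(262,110),(362,117)],6,m), onz('wrist',[(270,62),(338,70),(270,40),(338,46)],135,m))
E
python3 drive.py '[[0,0,25,0,0,0],[0,0,25,0,0,0],[0,0,25,0,0,0],[0,0,10,0,0,0],[0,0,5,0,0,0],[0,0,4,0,0,0],[0,0,0,0,0,0],[0,0,0,0,0,0]]'; python3 goal.py 431 -321 33
```

```text
[[ 509.6 -261.7   30. ]
 [ 506.9 -388.5   30. ]
 [ 497.9 -388.3   30. ]
 [ 500.  -261.5   30. ]] [[ 524.6 -281.3    6. ]
 [ 518.3 -351.7    6. ]] [[ 534.5 -304.4  135. ]
 [ 531.2 -329.2  135. ]
 [ 541.9 -304.8  135. ]
 [ 539.3 -329.3  135. ]]
time_s: 6.0
ee_pos: [432.6, -321.6, 38.6]
ee_rot: [179.9, -0.1, -1.3]
force: [-0.2, 0.2, -1.4]
gripper_width: 14.0
gripper_force: 25.0
pos [ 432.56 -321.58   38.6 ] rpy [179.94  -0.08  -1.25] d_tool [-1.58 -0.55  5.6 ]
t 6.0 q [-37.85  26.45 108.97  -0.    44.48  53.4 ]
```

```bash
python3 drive.py '[[-5,2,2,0,0,0],[0,0,2,0,0,0],[0,0,1,0,0,0],[0,0,0,0,0,0],[0,0,0,0,0,0]]'; python3 drive.py '[[0,0,1.5,0,0,0],[0,0,0,0,0,0],[0,0,0,0,0,0]]'
```

```text
time_s: 6.5
ee_pos: [427.0, -323.2, 32.8]
ee_rot: [180.0, -0.0, -1.3]
force: [-0.3, -0.5, -1.8]
gripper_width: 13.8
gripper_force: 25.0
time_s: 6.8
ee_pos: [427.2, -323.3, 32.1]
ee_rot: [180.0, -0.0, -1.3]
force: [-1.2, 0.7, 5.7]
gripper_width: 14.0
gripper_force: 25.0
```

Contact with the trough floor. Releasing, then lifting.

```bash
python3 drive.py '[[0,0,0,0,0,0],[0,0,0,0,0,0],[0,0,0,0,0,0],[0,0,0,0,0,0]]' 36; python3 drive.py '[[0,0,-20,0,0,0],[0,0,-40,0,0,0],[0,0,-50,0,0,0],[0,0,-50,0,0,0],[0,0,-10,0,0,0],[0,0,0,0,0,0],[0,0,0,0,0,0]]'; python3 goal.py 428 192 230 180 0 101
python3 - <<'E'
from h import *
crop(env.grab_frame('top'),430,280,90,110,5,"pics/t2.png")
E
```

```text
time_s: 7.2
ee_pos: [427.0, -323.1, 31.1]
ee_rot: [180.0, 0.0, -1.3]
force: [-0.4, 0.4, -0.5]
gripper_width: 35.6
gripper_force: 0.0
time_s: 7.9
ee_pos: [426.2, -322.5, 199.8]
ee_rot: [-179.9, 0.1, -1.3]
force: [0.3, 1.0, 0.2]
gripper_width: 36.0
gripper_force: 0.0
pos [ 426.17 -322.51  199.77] rpy [-179.91    0.12   -1.26] d_tool [  -9.51 -514.48  -29.39]
rotvec [  -0.18    0.01 -102.26] d_after_rot [504.71  99.97 -30.23]
t 7.9 q [-38.35  16.12  97.82  -0.    66.22  52.91]
```

View pics/t2.png

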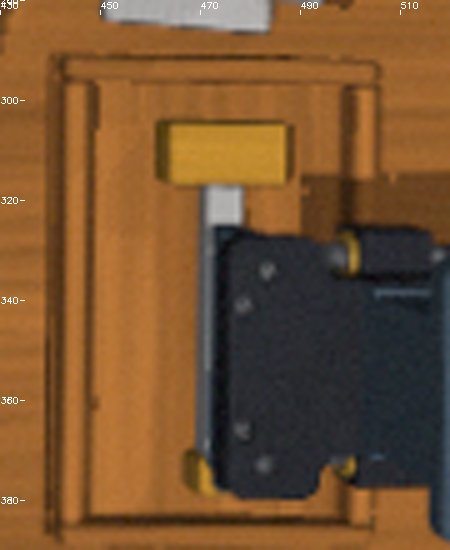

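The hammer lies inside the trough, head at (474,310) and end at (470,375). Now the first clock, D.

```bash
python3 drive.py '[[0,-45,0,0,0,0],[0,-45,0,0,0,0],[0,-45,0,0,0,0],[0,-45,0,0,0,0],[0,-45,0,0,0,0],[0,-45,0,0,0,0],[0,-45,0,0,0,0],[0,-45,0,0,0,0]]' 91 40; python3 drive.py '[[0,-45,0,0,0,0],[0,-45,0,0,0,0],[0,-45,0,0,0,0],[0,0,0,0,0,-8.5],[0,0,0,0,0,-8.5],[0,0,0,0,0,-8.5],[0,0,0,0,0,-8.5],[0,0,0,0,0,-8.5]]';python3 drive.py '[[0,0,0,0,0,-8.5],[0,0,0,0,0,-8.5],[0,0,0,0,0,-8.5],[0,0,0,0,0,-8.5],[0,0,0,0,0,-8.5],[0,0,0,0,0,-8.5],[0,0,0,0,0,-8.5],[0,0,0,0,0,0]]'; python3 goal.py 428 192 200 180 0 100.5
python3 - <<'E'
from h import *
f=env.grab_frame('top');cv2.imwrite('pics/t3.png',f)
def brass(f): return cv2.inRange(cv2.cvtColor(f,cv2.COLOR_BGR2HSV),(18,150,110),(30,255,255))
# compare clock area vs initial
d=cv2.absdiff(f,cv2.imread('pics/top0.png')).max(2)
print([(k,(d[y-22:y+22,x-30:x+30]>40).sum()) for k,x,y in(('A',143,257),('B',221,247),('C',137,337),('D',219,333))])
E
```

```text
time_s: 8.75
ee_pos: [433.4, 38.5, 199.2]
ee_rot: [180.0, 0.2, -1.3]
force: [2.0, -0.7, 0.8]
gripper_width: 90.5
gripper_force: 0.0
time_s: 9.55
ee_pos: [436.6, 171.4, 198.9]
ee_rot: [-179.9, 0.3, 41.6]
force: [0.0, 0.4, 0.9]
gripper_width: 90.9
gripper_force: 0.0
time_s: 10.35
ee_pos: [436.8, 171.4, 199.1]
ee_rot: [-179.7, 0.0, 100.7]
force: [-0.9, -0.4, -0.1]
gripper_width: 91.2
gripper_force: 0.0
pos [436.77 171.37 199.13] rpy [-179.74    0.05  100.73] d_tool [21.9  -4.78 -0.87]
rotvec [-0.26  0.05  0.23] d_after_rot [21.88 -4.87 -0.87]
t 10.35 q [ 20.02  10.44 105.7   -0.01  64.13   9.3 ]
[('A', np.int64(0)), ('B', np.int64(0)), ('C', np.int64(1169)), ('D', np.int64(1002))]
```

```bash
python3 drive.py '[[0,0,0,0,-8,0],[0,0,0,0,-8,0],[0,0,0,0,-8,0],[0,0,0,0,-8,0],[0,0,0,0,-8,0],[0,0,0,0,0,0],[0,0,0,0,0,0]]'; python3 goal.py 429.8 186 29
python3 - <<'E'
from h import *
f=env.grab_frame('scene');cv2.imwrite('pics/s3.png',f)
d=cv2.absdiff(f,cv2.imread('pics/scene0.png')).max(2)
print([(k,(d[y-22:y+22,x-32:x+32]>40).sum()) for k,x,y in(('A',506,342),('B',418,310),('C',533,277),('D',452,244))])
E
```

```text
time_s: 11.1
ee_pos: [437.5, 172.0, 200.2]
ee_rot: [-179.9, 40.0, 100.8]
force: [-0.0, -0.4, 0.7]
gripper_width: 91.0
gripper_force: 0.0
pos [437.47 172.   200.18] rpy [-179.89   39.96  100.81] d_tool [121.6   -4.68 121.45]
t 11.1 q [ 41.73  20.93 102.38 -33.77  81.74  43.54]
[('A', np.int64(0)), ('B', np.int64(0)), ('C', np.int64(0)), ('D', np.int64(722))]
```

```bash
python3 drive.py '[[30,-4.7,0,0,0,0],[35,0,0,0,0,0],[35,0,0,0,0,0],[21,0,0,0,0,0],[0,0,20,0,0,0],[0,0,0,0,0,0],[0,0,0,0,0,0]]'; python3 goal.py 429.8 186 29
python3 - <<'E'
from h import *
m=env.camera_model('wrist');f=env.grab_frame('wrist')
a=np.radians(100.6);u=np.array([np.cos(a),np.sin(a)]);v=np.array([-u[1],u[0]])
P=[np.r_[np.array([428.7,191.8])+s*50*u+t*28*v,52] for s,t in((1,-1),(1,1),(-1,1),(-1,-1))]
q=proj('wrist',P,m); print(q)
cv2.polylines(f,[np.int32(q.round())],True,(0,0,255),1); cv2.imwrite('pics/w4.png',f)
E
```

```text
time_s: 11.85
ee_pos: [418.7, 248.6, 108.9]
ee_rot: [179.9, 40.0, 100.6]
force: [0.9, -0.0, 0.3]
gripper_width: 91.1
gripper_force: 0.0
pos [418.71 248.64 108.94] rpy [179.94  39.97 100.6 ] d_tool [  2.6   -0.72 102.13]
t 11.85 q [ 48.55  30.2  102.23 -31.38  76.93  53.33]
[[370.02616376 220.0680166 ]
 [268.32041272 220.06348262]
 [283.19129913 297.38871047]
 [355.6008414  297.38005309]]
```

View pics/w4.png

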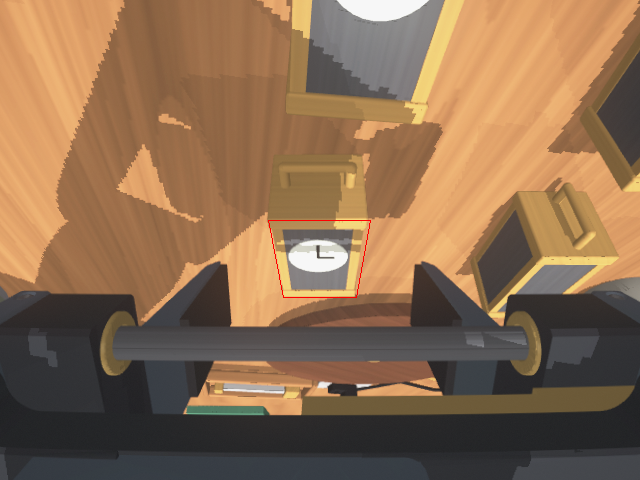

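The overlay matches clock D, with its face corners around (268–370, 220–297). Approaching.

```bash
python3 drive.py '[[2.5,-0.7,25,0,0,0],[0,0,30,0,0,0],[0,0,25,0,0,0],[0,0,15,0,0,0],[0,0,5,0,0,0],[0,0,0,0,0,0],[0,0,0,0,0,0]]'; python3 goal.py 429.8 186 29
```

```text
time_s: 12.6
ee_pos: [430.0, 188.7, 30.8]
ee_rot: [179.8, 39.9, 100.6]
force: [0.5, 0.9, 0.6]
gripper_width: 91.0
gripper_force: 0.0
pos [429.98 188.73  30.76] rpy [179.84  39.93 100.64] d_tool [-0.9  -0.69  3.05]
t 12.6 q [ 43.58  34.21 110.77 -36.73  64.59  57.87]
```

```bash
python3 drive.py '[[0,0,2,0,0,0],[0,0,0,0,0,0],[0,0,0,0,0,0],[0,0,0,0,0,0],[0,0,0,0,0,0],[0,0,0,0,0,0]]' 0 40; python3 drive.py '[[-6,0,-8,0,0,0],[-20,0,-23,0,0,0],[-20,0,-23,0,0,0],[-20,0,-23,0,0,0],[-20,0,-23,0,0,0],[-20,0,-23,0,0,0],[-20,0,-23,0,0,0],[0,0,0,0,0,0]]';python3 drive.py '[[0,0,0,0,0,0]]'; python3 goal.py 494 -24 200 180 0 90
```

```text
time_s: 13.2
ee_pos: [429.3, 186.6, 28.4]
ee_rot: [-180.0, 40.0, 100.7]
force: [-1.6, -0.1, 1.8]
gripper_width: 51.9
gripper_force: 40.0
time_s: 14.0
ee_pos: [431.1, 185.0, 224.6]
ee_rot: [179.5, 39.8, 100.4]
force: [0.6, 0.2, -5.1]
gripper_width: 51.8
gripper_force: 40.0
time_s: 14.1
ee_pos: [429.5, 184.1, 220.8]
ee_rot: [180.0, 39.9, 100.7]
force: [-0.7, 0.6, -4.3]
gripper_width: 52.1
gripper_force: 40.0
pos [429.52 184.13 220.79] rpy [180.    39.9  100.73] d_tool [-152.75   24.6   154.82]
rotvec [ 3.74 39.78 10.29] d_after_rot [-208.13   64.48   20.79]
t 14.1 q [ 43.22  19.9  100.52 -32.91  84.76  43.08]
```

```bash
python3 drive.py '[[0,0,0,0,8,0],[0,0,0,0,8,0],[0,0,0,0,8,0],[0,0,0,0,8,0],[0,0,0,0,8,0],[0,0,0,0,0,5.35],[0,0,0,0,0,5.35],[-30,10,0,0,0,0]]'; python3 drive.py '[[-40,12,0,0,0,0],[-40,12,0,0,0,0],[-40,12,0,0,0,0],[-40,12,0,0,0,0],[-20,6,0,0,0,0],[0,0,0,0,0,0]]'; python3 goal.py 494 -24 200 180 0 90
```

```text
time_s: 14.9
ee_pos: [438.2, 154.6, 218.9]
ee_rot: [-179.7, 0.0, 90.1]
force: [0.7, -0.7, -4.0]
gripper_width: 52.0
gripper_force: 40.0
time_s: 15.5
ee_pos: [493.3, -28.6, 218.6]
ee_rot: [-179.7, 0.1, 89.8]
force: [-1.0, -0.1, -4.0]
gripper_width: 52.0
gripper_force: 40.0
pos [493.32 -28.58 218.64] rpy [-179.68    0.07   89.83] d_tool [ 4.61  0.77 18.63]
rotvec [-0.32  0.07 -0.17] d_after_rot [ 4.58  0.68 18.64]
t 15.5 q [ -4.59  11.77 100.92  -0.1   67.61  -4.38]
```

```bash
python3 drive.py '[[0,0,0,0,8.35,0],[0,0,0,0,8.35,0],[0,0,0,0,8.35,0],[0,0,0,0,8.35,0],[0,0,0,0,8.35,0],[0,0,0,0,8.35,0],[0,0,0,0,0,0]]'; python3 goal.py 494 -24 80 180 -50 90
```

```text
time_s: 16.2
ee_pos: [492.9, -27.2, 216.7]
ee_rot: [-179.1, -50.2, 89.2]
force: [-1.0, 0.6, -3.8]
gripper_width: 51.7
gripper_force: 40.0
pos [492.85 -27.23 216.68] rpy [-179.12  -50.21   89.21] d_tool [-102.94    2.48   89.94]
rotvec [-0.27 -0.21 -0.51] d_after_rot [-102.62    1.15   90.33]
t 16.2 q [-29.88  23.77 101.7   41.68  86.78 -44.45]
```

```bash
python3 drive.py '[[-22,0,19,-0.3,-0.2,-0.5],[-28,0.5,25,0,0,0],[-28,0.5,25,0,0,0],[-18,0,15,0,0,0],[-6,0,5,0,0,0],[0,0,0,0,0,0],[0,0,0,0,0,0],[0,0,0,0,0,0]]'; python3 goal.py 494 -24 74 180 -50 90
```

```text
time_s: 17.0
ee_pos: [496.9, -23.5, 87.2]
ee_rot: [178.9, -49.8, 91.0]
force: [0.3, -1.8, -4.2]
gripper_width: 51.7
gripper_force: 40.0
pos [496.91 -23.53  87.16] rpy [178.88 -49.79  91.02] d_tool [-10.32  -3.08   8.12]
rotvec [0.34 0.2  0.66] d_after_rot [-10.38  -2.91   8.1 ]
t 17.0 q [-29.38  33.22 108.69  44.13  73.74 -56.72]
```

```bash
python3 drive.py '[[-3,0,2.5,0.3,0.2,0.6],[-3,0,2.5,0,0,0],[-1.5,0,1.3,0,0,0],[0,0,0,0,0,0],[0,0,0,0,0,0]]'; python3 drive.py '[[-1.5,0,1.3,0,0,0],[0,0,0,0,0,0]]';python3 goal.py 494 -24 74 180 -50 90
```

```text
time_s: 17.5
ee_pos: [496.2, -23.5, 76.0]
ee_rot: [-179.9, -50.1, 89.9]
force: [0.5, -1.0, -4.3]
gripper_width: 51.5
gripper_force: 40.0
time_s: 17.7
ee_pos: [496.3, -23.5, 74.1]
ee_rot: [-179.9, -50.1, 89.9]
force: [0.6, -0.3, -4.3]
gripper_width: 51.6
gripper_force: 40.0
pos [496.33 -23.46  74.1 ] rpy [-179.89  -50.1    89.89] d_tool [-0.42 -2.33 -0.35]
rotvec [-0.03 -0.1  -0.07] d_after_rot [-0.42 -2.33 -0.35]
t 17.7 q [-29.4   34.56 108.96  44.31  73.04 -57.14]
```

```bash
python3 drive.py '[[-0.8,0,0.6,0,0,0],[0,0,0,0,0,0]]'; python3 drive.py '[[-0.8,0,0.6,0,0,0],[0,0,0,0,0,0]]'
```

```text
time_s: 17.9
ee_pos: [496.3, -23.5, 74.0]
ee_rot: [-179.9, -50.2, 89.9]
force: [-1.4, -2.7, 3.7]
gripper_width: 51.8
gripper_force: 40.0
time_s: 18.1
ee_pos: [496.3, -23.5, 74.0]
ee_rot: [-180.0, -50.2, 90.0]
force: [-2.7, -4.9, 10.9]
gripper_width: 51.9
gripper_force: 40.0
```

Contact with the disc. Opening and backing out along the tool axis.

```bash
python3 drive.py '[[0,0,0,0,0,0],[0,0,0,0,0,0],[0,0,0,0,0,0],[0,0,0,0,0,0]]' 76; python3 drive.py '[[0,0,-10,0,0,0],[0,0,-30,0,0,0],[0,0,-40,0,0,0],[0,0,-40,0,0,0],[0,0,-20,0,0,0],[0,0,0,0,0,0]]'; python3 goal.py 590 180 200 180 0 100
python3 - <<'E'
from h import *
f=env.grab_frame('scene');cv2.imwrite('pics/s5.png',f)
d=cv2.absdiff(f,cv2.imread('pics/scene0.png')).max(2)
print([(k,(d[y-22:y+22,x-32:x+32]>40).sum()) for k,x,y in(('A',506,342),('B',418,310),('C',533,277),('D',452,244))])
# predicted outline of the standing clock
c=np.array([496.3,-21]); b=[np.r_[c+[x,y],z] for z in(30,130) for x,y in((-28,-26),(28,-26),(28,26),(-28,26))]
q=np.int32(proj('scene',b).round())
cv2.polylines(f,[q[:4]],True,(0,0,255),1);cv2.polylines(f,[q[4:]],True,(0,0,255),1)
crop(f,200,40,230,220,2.6,'pics/s5c.png')
E
```

```text
time_s: 18.5
ee_pos: [496.2, -23.3, 72.0]
ee_rot: [-179.8, -50.1, 89.9]
force: [1.5, -0.3, -0.2]
gripper_width: 75.8
gripper_force: 0.0
time_s: 19.1
ee_pos: [497.4, -133.7, 163.5]
ee_rot: [179.7, -49.9, 90.0]
force: [0.2, -0.0, 0.0]
gripper_width: 76.2
gripper_force: 0.0
pos [ 497.44 -133.67  163.54] rpy [179.74 -49.9   90.03] d_tool [229.89  91.72 216.84]
rotvec [  4.59 -49.75  -9.45] d_after_rot [292.83 145.62 -36.46]
t 19.1 q [-38.22  31.55  96.52  37.14  88.44 -51.81]
[('A', np.int64(0)), ('B', np.int64(0)), ('C', np.int64(0)), ('D', np.int64(1603))]
```

View pics/s5c.png

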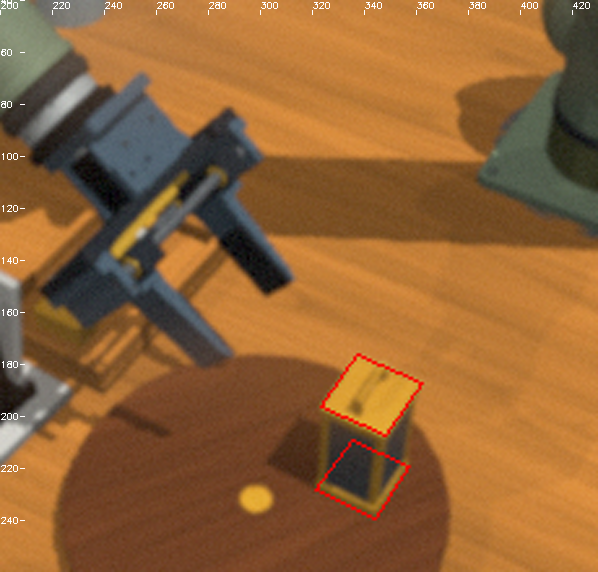

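Clock D stands on the disc where predicted; the red outlines match its top and base. The brass dot at (295,232) is the disc's centre boss. Next is clock B.

```bash
python3 drive.py '[[-25,0,-10,0,-8.33,0],[0,0,-30,0,-8.33,0],[0,0,0,0,-8.33,0],[0,0,0,0,-8.33,0],[0,0,0,0,-8.33,0],[0,0,0,0,-8.33,0],[0,0,-20,0,0,0],[0,0,0,0,0,0]]' 91; python3 goal.py 589 238 210 180 0 90
```

```text
time_s: 19.95
ee_pos: [496.9, -172.7, 192.5]
ee_rot: [180.0, -0.1, 90.2]
force: [1.2, 0.0, 0.0]
gripper_width: 90.7
gripper_force: 0.0
pos [ 496.86 -172.74  192.5 ] rpy [179.96  -0.09  90.19] d_tool [410.46  93.51 -16.77]
rotvec [ 0.04 -0.09  0.19] d_after_rot [410.74  92.14 -17.5 ]
t 19.95 q [-20.48  15.64  99.64   0.11  64.72 -20.72]
```

```bash
python3 drive.py '[[30,5,-20,0,0,0],[42,10,-10,0,0,0],[42,10,0,0,0,0],[42,10,0,0,0,0],[42,10,0,0,0,0],[42,10,0,0,0,0],[42,10,0,0,0,0],[42,10,0,0,0,0]]'; python3 drive.py '[[42,10,0,0,0,-3.2],[42,10,0,0,0,-3.2],[0,0,0,0,0,-3.2],[0,0,0,0,-7.5,0],[0,0,0,0,-7.5,0],[0,0,0,0,-7.5,0],[0,0,0,0,-7.5,0],[0,0,0,0,0,0]]';  python3 goal.py 598.5 183.6 29 180 30 99.7
python3 - <<'E'
from h import *
f=env.grab_frame('scene')
d=cv2.absdiff(f,cv2.imread('pics/scene0.png')).max(2)
print([(k,(d[y-22:y+22,x-32:x+32]>40).sum()) for k,x,y in(('A',506,342),('B',418,310),('C',533,277))])
E
```

```text
time_s: 20.75
ee_pos: [571.0, 150.7, 220.1]
ee_rot: [-179.7, -0.1, 90.0]
force: [1.3, 0.2, -0.1]
gripper_width: 90.8
gripper_force: 0.0
time_s: 21.55
ee_pos: [587.6, 236.1, 217.6]
ee_rot: [-179.4, 30.0, 100.1]
force: [-0.9, -0.0, -0.7]
gripper_width: 91.0
gripper_force: 0.0
pos [587.55 236.07 217.57] rpy [-179.43   29.97  100.11] d_tool [ 47.78   3.45 190.1 ]
rotvec [-0.36 -0.03  0.36] d_after_rot [ 47.9    1.95 190.09]
t 21.55 q [ 33.92  30.41  78.44 -27.03  85.38  29.61]
[('A', np.int64(0)), ('B', np.int64(698)), ('C', np.int64(1195))]
```

```bash
cat > fit.py <<'E'
from h import *
def brass(f):
    h=cv2.cvtColor(f,cv2.COLOR_BGR2HSV); return cv2.inRange(h,(18,130,90),(32,255,255))>0
def pts(c,yaw,w,z,d):  # rectangle points offset d mm outwards
    a=np.radians(yaw);u=np.array([np.cos(a),np.sin(a)]);v=np.array([-u[1],u[0]])
    s=np.linspace(-1,1,25);L=50+d;W=w/2+d
    P=np.r_[np.c_[s*L,0*s+W],np.c_[s*L,0*s-W],np.c_[0*s+L,s*W],np.c_[0*s-L,s*W]]
    return np.c_[np.array(c)+P[:,:1]*u+P[:,1:]*v,np.full(len(P),z)]
def fit(cam,f,m,c,yaw,w,z,r=45):
    B=cv2.GaussianBlur(brass(f).astype(np.float32),(3,3),0)
    def sc(x,y,a):
        t=0
        for d,g in((-2.5,1),(4,-.6),(-13,-.6)):
            q=proj(cam,pts((x,y),a,w,z,d),m).round().astype(int)
            ok=(q[:,0]>=0)&(q[:,0]<640)&(q[:,1]>=0)&(q[:,1]<480); q=q[ok]
            t+=g*B[q[:,1],q[:,0]].sum()/100
        return t
    best=(sc(*c,yaw),*c,yaw);b0=best[0]
    for R,st,ar in((r,5,(-20,-10,0,10,20)),(6,2,(-6,-3,0,3,6)),(2,.7,(-1.5,0,1.5))):
        _,x0,y0,a0=best
        for dx in np.arange(-R,R+.1,st):
            for dy in np.arange(-R,R+.1,st):
                for da in ar:
                    s=sc(x0+dx,y0+dy,a0+da)
                    if s>best[0]: best=(s,x0+dx,y0+dy,a0+da)
    return b0,best
E
python3 - <<'E'
from fit import *
C={'A':((577.1,350.6),100.7,52,56),'B':((597.5,189.5),99.7,52,56),'C':((417.3,359),95.6,56,52),'D':((428.7,191.8),100.6,56,52)}
f0=cv2.imread('pics/top0.png');mt=env.camera_model('top')
for k in'BC': print('ref',k,fit('top',f0,mt,*C[k],r=10))
mw=env.camera_model('wrist');fw=env.grab_frame('wrist');cv2.imwrite('pics/w6.png',fw);print('B wrist',fit('wrist',fw,mw,*C['B']))
ft=env.grab_frame('top')
for k in'AC': print(k,'top',fit('top',ft,mt,*C[k]))
E
```

```text
ref B (np.float32(0.839125), (np.float32(0.846625), np.float64(597.6), np.float64(189.6), 99.7))
ref C (np.float32(0.78362507), (np.float32(0.8265), np.float64(417.40000000000003), np.float64(359.7), 95.6))
B wrist (np.float32(0.35975), (np.float32(0.422375), np.float64(595.6), np.float64(189.6), 98.2))
A top (np.float32(0.36762503), (np.float32(0.41925), np.float64(575.9), np.float64(351.3), 102.2))
C top (np.float32(0.796625), (np.float32(0.83349997), np.float64(417.40000000000003), np.float64(359.7), 95.6))
```

All the clocks are still in place. Approaching B.

```bash
python3 drive.py '[[24,2,20,-0.3,0,0.3],[24,1.5,30,0,0,0],[0,0,35,0,0,0],[0,0,35,0,0,0],[0,0,30,0,0,0],[0,0,20,0,0,0],[0,0,8,0,0,0],[0,0,0,0,0,0]]';python3 drive.py '[[0,0,0,0,0,0]]'; python3 goal.py 598.5 183.6 29 180 30 99.7
```

```text
time_s: 22.5
ee_pos: [601.3, 186.3, 43.9]
ee_rot: [179.6, 29.8, 99.1]
force: [0.3, -0.3, 1.7]
gripper_width: 90.9
gripper_force: 0.0
time_s: 22.6
ee_pos: [602.1, 188.1, 45.3]
ee_rot: [179.4, 29.8, 99.1]
force: [0.3, -0.2, 0.0]
gripper_width: 91.0
gripper_force: 0.0
pos [602.11 188.09  45.28] rpy [179.44  29.79  99.13] d_tool [ 4.73 -4.43 16.  ]
rotvec [ 0.28 -0.2  -0.49] d_after_rot [ 4.83 -4.31 16.01]
t 22.6 q [ 29.88  38.01  91.8  -31.19  64.69  37.81]
```

```bash
python3 drive.py '[[4.5,-4.3,4,0.3,-0.2,-0.5],[0,0,6,0,0,0],[0,0,4,0,0,0],[0,0,1,0,0,0],[0,0,0,0,0,0],[0,0,0,0,0,0]]'; python3 goal.py 598.5 183.6 29 180 30 99.7
```

```text
time_s: 23.2
ee_pos: [597.8, 183.9, 28.8]
ee_rot: [-179.8, 30.1, 99.8]
force: [0.2, 0.1, 0.2]
gripper_width: 91.3
gripper_force: 0.0
pos [597.75 183.92  28.81] rpy [-179.84   30.07   99.84] d_tool [-0.48  0.68  0.05]
rotvec [-0.09  0.07  0.12] d_after_rot [-0.48  0.68  0.05]
t 23.2 q [ 29.8   38.94  93.03 -31.75  63.29  38.39]
```

```bash
python3 drive.py '[[0,0,0,0,0,0],[0,0,0,0,0,0],[0,0,0,0,0,0],[0,0,0,0,0,0],[0,0,0,0,0,0]]' 0 40; python3 drive.py '[[-5,0,-8.7,0,0,0],[-15,0,-26,0,0,0],[-18,0,-31,0,0,0],[-18,0,-31,0,0,0],[-18,0,-31,0,0,0],[-18,0,-31,0,0,0],[0,0,0,0,0,0],[0,0,0,0,0,0]]'; python3 goal.py 618 -24 215 180 0 90
```

```text
time_s: 23.7
ee_pos: [597.6, 183.8, 28.8]
ee_rot: [-179.8, 30.1, 99.8]
force: [-1.2, 0.5, -0.4]
gripper_width: 54.2
gripper_force: 0.0
time_s: 24.5
ee_pos: [597.6, 184.0, 211.9]
ee_rot: [-179.8, 30.0, 99.8]
force: [0.3, -0.6, -4.5]
gripper_width: 47.9
gripper_force: 40.0
pos [597.58 184.03 211.92] rpy [-179.82   29.98   99.83] d_tool [-182.11  -15.05  101.54]
rotvec [ 2.39 29.92  9.55] d_after_rot [-208.03   20.42   -3.08]
t 24.5 q [ 29.77  28.75  82.21 -28.28  81.49  27.37]
```

```bash
python3 drive.py '[[0,0,0,0,7.5,0],[0,0,0,0,7.5,0],[0,0,0,0,7.5,0],[0,0,0,0,7.5,0],[0,0,0,0,0,4.9],[0,0,0,0,0,4.9],[-30,3,0,0,0,0],[-40,4,0,0,0,0]]'; python3 drive.py '[[-40,4,0,0,0,0],[-40,4,0,0,0,0],[-40,4,0,0,0,0],[-18,2,0,0,0,0],[0,0,0,0,8.5,0],[0,0,0,0,8.5,0],[0,0,0,0,8.5,0],[0,0,0,0,8.5,0]]'; python3 drive.py '[[0,0,0,0,8.5,0],[0,0,0,0,8.5,0],[0,0,0,0,8.5,0],[0,0,0,0,0.5,0],[0,0,0,0,0,0],[0,0,0,0,0,0]]'; python3 goal.py 618 -24 80 180 -60 90
```

```text
time_s: 25.3
ee_pos: [603.3, 114.0, 208.9]
ee_rot: [-179.5, 0.2, 90.1]
force: [0.9, -1.4, -4.0]
gripper_width: 47.5
gripper_force: 40.0
time_s: 26.1
ee_pos: [618.3, -24.4, 211.2]
ee_rot: [-179.7, -34.2, 89.8]
force: [-0.2, 0.0, -4.9]
gripper_width: 47.8
gripper_force: 40.0
time_s: 26.7
ee_pos: [619.1, -23.4, 212.9]
ee_rot: [-179.8, -59.7, 89.9]
force: [0.7, -0.2, -3.4]
gripper_width: 47.7
gripper_force: 40.0
pos [619.1  -23.42 212.88] rpy [-179.81  -59.74   89.87] d_tool [-115.07   -0.88   66.46]
rotvec [-0.07  0.26 -0.07] d_after_rot [-115.37   -1.1    65.94]
t 26.7 q [-26.58  36.15  86.41  50.63  93.18 -40.92]
```

```bash
python3 drive.py '[[-22,0,13,0,0.25,0],[-30,0,17,0,0,0],[-30,0,17,0,0,0],[-20,-1,12,0,0,0],[-9,0,5,0,0,0],[0,0,0,0,0,0],[0,0,0,0,0,0],[0,0,0,0,0,0]]'; python3 goal.py 618 -24 76 180 -60 90
```

```text
time_s: 27.5
ee_pos: [618.5, -24.1, 86.2]
ee_rot: [179.9, -60.1, 90.1]
force: [0.7, 0.3, -4.4]
gripper_width: 48.3
gripper_force: 40.0
pos [618.48 -24.1   86.21] rpy [179.89 -60.07  90.07] d_tool [-8.79 -0.49  5.18]
rotvec [ 0.05 -0.07  0.03] d_after_rot [-8.79 -0.48  5.19]
t 27.5 q [-26.75  44.56  91.49  51.02  84.89 -51.56]
```

```bash
python3 drive.py '[[-4,0,2.3,0,0,0],[-4,0,2.3,0,0,0],[0,0,0,0,0,0],[0,0,0,0,0,0]]'; python3 drive.py '[[-1.5,0,0.9,0,0,0],[0,0,0,0,0,0]]';python3 drive.py '[[-0.9,0,0.5,0,0,0],[0,0,0,0,0,0]]'
```

```text
time_s: 27.9
ee_pos: [617.6, -24.1, 75.0]
ee_rot: [-179.7, -60.2, 89.7]
force: [0.3, -0.2, -4.6]
gripper_width: 47.6
gripper_force: 40.0
time_s: 28.1
ee_pos: [617.6, -24.1, 74.5]
ee_rot: [-179.8, -60.2, 89.8]
force: [-1.6, -2.6, 1.6]
gripper_width: 48.2
gripper_force: 40.0
time_s: 28.3
ee_pos: [617.6, -24.1, 74.5]
ee_rot: [-179.9, -60.3, 89.9]
force: [-3.1, -3.1, 6.9]
gripper_width: 47.9
gripper_force: 40.0
```

```bash
python3 drive.py '[[0,0,0,0,0,0],[0,0,0,0,0,0],[0,0,0,0,0,0],[0,0,0,0,0,0],[0,0,0,0,0,0]]' 74; python3 drive.py '[[0,0,-10,0,0,0],[0,0,-30,0,0,0],[0,0,-40,0,0,0],[0,0,-40,0,0,0],[0,0,-20,0,0,0],[0,0,0,0,0,0]]'; python3 drive.py '[[-25,0,-10,0,-8.5,0],[-10,0,-30,0,-8.5,0],[0,0,-20,0,-8.5,0],[0,0,-20,0,-8.5,0],[0,0,0,0,-8.5,0],[0,0,0,0,-8.5,0],[0,0,0,0,-8.5,0],[0,0,0,0,0,0]]' 91; python3 goal.py 575 400 220 180 0 90;python3 - <<'E'
from fit import *
C={'A':((577.1,350.6),100.7,52,56),'C':((417.3,359),95.6,56,52)}
for cam in('scene','top'):
  f=env.grab_frame(cam);m=env.camera_model(cam);cv2.imwrite(f'pics/{cam}7.png',f)
  for k in C: print(cam,k,fit(cam,f,m,*C[k]))
E
```

```text
time_s: 28.8
ee_pos: [617.6, -23.8, 72.3]
ee_rot: [-179.7, -60.2, 89.7]
force: [1.1, -0.4, 0.3]
gripper_width: 73.9
gripper_force: 0.0
time_s: 29.4
ee_pos: [618.4, -148.8, 143.5]
ee_rot: [179.8, -60.0, 89.9]
force: [-0.8, 0.7, -0.3]
gripper_width: 73.8
gripper_force: 0.0
time_s: 30.2
ee_pos: [617.4, -216.4, 167.6]
ee_rot: [-179.8, -0.7, 90.3]
force: [-0.4, 0.9, 0.1]
gripper_width: 90.6
gripper_force: 0.0
pos [ 617.37 -216.41  167.63] rpy [-179.83   -0.71   90.33] d_tool [617.25 -38.96 -44.66]
rotvec [-0.17 -0.7   0.33] d_after_rot [616.41 -42.37 -52.37]
t 30.2 q [-20.61  28.06  83.71   0.64  68.64 -21.18]
scene A (np.float32(0.678), (np.float32(0.805), np.float64(579.2), np.float64(349.40000000000003), 102.2))
scene C (np.float32(0.594625), (np.float32(0.73225), np.float64(419.40000000000003), np.float64(357.8), 94.1))
top A (np.float32(0.82562506), (np.float32(0.84025), np.float64(576.5), np.float64(351.40000000000003), 102.2))
top C (np.float32(0.78174996), (np.float32(0.820375), np.float64(417.40000000000003), np.float64(359.7), 95.6))
```

```bash
python3 drive.py '[[0,0,-40,0,0.7,0],[30,0,-20,0,0,0],[45,0,0,0,0,0],[45,0,0,0,0,0],[45,0,0,0,0,0],[45,0,0,0,0,0],[45,0,0,0,0,0],[45,0,0,0,0,0]]'; python3 drive.py '[[45,-4,0,0,0,0],[45,-4,0,0,0,0],[45,-4,0,0,0,0],[45,-4,0,0,0,0],[45,-4,0,0,0,-3.5],[45,-4,0,0,0,-3.5],[40,-4,0,0,0,-3.5],[0,0,0,0,0,0]]';  python3 drive.py '[[0,0,0,0,-7.6,0],[0,0,0,0,-7.6,0],[0,0,0,0,-7.6,0],[0,0,0,0,-7.6,0],[0,0,0,0,-7.6,0],[0,0,0,0,0,0],[0,0,0,0,0,0]]'; python3 goal.py 578 346.8 30 180 38 101
```

```text
time_s: 31.1
ee_pos: [618.2, 77.9, 233.1]
ee_rot: [-179.7, -1.5, 89.8]
force: [0.4, 0.3, -1.0]
gripper_width: 91.0
gripper_force: 0.0
time_s: 31.9
ee_pos: [582.2, 390.2, 239.6]
ee_rot: [-179.9, -1.5, 100.7]
force: [0.1, -0.3, 0.3]
gripper_width: 90.6
gripper_force: 0.0
time_s: 32.6
ee_pos: [583.5, 385.5, 239.9]
ee_rot: [-179.9, 36.6, 100.4]
force: [-0.6, -0.5, 0.0]
gripper_width: 90.8
gripper_force: 0.0
pos [583.47 385.46 239.86] rpy [-179.9    36.59  100.42] d_tool [ 95.35 -12.04 190.6 ]
rotvec [-0.45 -1.41 -0.46] d_after_rot [100.12 -12.75 188.1 ]
t 32.6 q [ 45.26  40.71  58.93 -29.9  101.7   34.32]
```

```bash
python3 drive.py '[[25,-4,0,-0.4,-1.4,-0.5],[35,-4,0,0,0,0],[30,-4,10,0,0,0],[10,-1,20,0,0,0],[0,0,30,0,0,0],[0,0,30,0,0,0],[0,0,0,0,0,0],[0,0,0,0,0,0]]'; python3 goal.py 578 346.8 30 180 38 101
python3 - <<'E'
from fit import *
m=env.camera_model('wrist');f=env.grab_frame('wrist');print(fit('wrist',f,m,(577,351),101,52,56,r=30))
E
```

```text
time_s: 33.4
ee_pos: [567.2, 406.2, 111.2]
ee_rot: [179.8, 37.9, 100.8]
force: [-1.3, 0.7, 0.7]
gripper_width: 90.8
gripper_force: 0.0
pos [567.16 406.17 111.16] rpy [179.76  37.92 100.77] d_tool [  2.27  -0.87 101.11]
rotvec [ 0.1  -0.08 -0.18] d_after_rot [  2.41  -0.69 101.11]
t 33.4 q [ 47.62  46.04  67.55 -29.63  91.08  42.81]
(np.float32(0.40925002), (np.float32(0.5115), np.float64(576.4), np.float64(353.1), 102.5))
```

```bash
python3 drive.py '[[2,-0.5,20,0,0,0],[0,0,25,0,0,0],[0,0,25,0,0,0],[0,0,18,0,0,0],[0,0,8,0,0,0],[0,0,0,0,0,0],[0,0,0,0,0,0]]'; python3 goal.py 578 346.8 30 180 38 101
```

```text
time_s: 34.15
ee_pos: [577.4, 352.0, 34.1]
ee_rot: [179.7, 37.9, 100.9]
force: [0.5, 0.7, -0.4]
gripper_width: 91.1
gripper_force: 0.0
pos [577.4  352.03  34.1 ] rpy [179.66  37.94 100.9 ] d_tool [-1.62 -0.44  6.45]
rotvec [ 0.28 -0.06 -0.08] d_after_rot [-1.61 -0.41  6.46]
t 34.15 q [ 44.37  47.38  77.14 -31.6   80.12  45.84]
```

```bash
python3 drive.py '[[-1.5,-0.4,4,0.3,0,0],[0,0,2,0,0,0],[0,0,0,0,0,0],[0,0,0,0,0,0]]' ; python3 drive.py '[[0,0,0,0,0,0],[0,0,0,0,0,0],[0,0,0,0,0,0],[0,0,0,0,0,0],[0,0,0,0,0,0],[0,0,0,0,0,0],[0,0,0,0,0,0]]' 0 40;python3 goal.py 578 346.8 30 180 38 101
```

```text
time_s: 34.55
ee_pos: [577.2, 346.0, 29.0]
ee_rot: [-179.9, 38.0, 101.0]
force: [-0.4, -0.1, 0.4]
gripper_width: 91.3
gripper_force: 0.0
time_s: 35.25
ee_pos: [577.4, 345.9, 28.9]
ee_rot: [-179.9, 38.0, 101.0]
force: [0.1, 0.5, -0.0]
gripper_width: 48.1
gripper_force: 39.9
pos [577.36 345.92  28.91] rpy [-179.88   38.05  100.98] d_tool [-0.09  0.79 -1.31]
rotvec [-0.13  0.05 -0.01] d_after_rot [-0.09  0.79 -1.31]
t 35.25 q [ 43.97  47.54  77.72 -31.62  79.67  45.85]
```

```bash
python3 drive.py '[[-6,0,-8,0,0,0],[-19,0,-24,0,0,0],[-24,0,-31,0,0,0],[-24,0,-31,0,0,0],[-24,0,-31,0,0,0],[-24,0,-31,0,0,0],[0,0,0,0,0,0],[0,0,0,0,0,0]]'; python3 drive.py '[[0,0,0,0,7.6,0],[0,0,0,0,7.6,0],[0,0,0,0,7.6,0],[0,0,0,0,7.6,0],[0,0,0,0,7.6,0],[0,0,0,0,0,5.5],[0,0,0,0,0,5.5],[0,0,0,0,0,0]]'; python3 goal.py 618 -138 222 180 0 90
```

```text
time_s: 36.05
ee_pos: [577.1, 347.1, 226.2]
ee_rot: [-179.9, 37.9, 101.0]
force: [0.1, 0.4, -5.7]
gripper_width: 47.8
gripper_force: 39.9
time_s: 36.85
ee_pos: [576.2, 345.4, 223.1]
ee_rot: [-179.6, 0.3, 89.9]
force: [-0.1, -0.5, -4.8]
gripper_width: 47.7
gripper_force: 39.9
pos [576.24 345.37 223.08] rpy [-179.58    0.29   89.87] d_tool [-483.27   42.84    3.2 ]
rotvec [-0.42  0.29 -0.13] d_after_rot [-483.37   41.76    1.08]
t 36.85 q [29.97 27.76 76.06 -0.04 76.69 30.11]
```

```bash
python3 drive.py '[[-30,2,-20,0,0,0],[-45,4,0,0,0,0],[-45,4,0,0,0,0],[-45,4,0,0,0,0],[-45,4,0,0,0,0],[-45,4,0,0,0,0],[-45,4,0,0,0,0],[-45,4,0,0,0,0]]'; python3 drive.py '[[-45,4,0,0,0,0],[-45,4,0,0,0,0],[-45,4,0,0,0,0],[-3,0,0,0,0,0],[0,0,0,0,8.6,0],[0,0,0,0,8.6,0],[0,0,0,0,8.6,0],[0,0,0,0,8.6,0]]'; python3 drive.py '[[0,0,0,0,8.6,0],[0,0,0,0,8.6,0],[0,0,0,0,0.4,0],[0,0,0,0,0,0],[0,0,0,0,0,0]]'; python3 goal.py 618 -138 85 180 -51.95 90
```

```text
time_s: 37.65
ee_pos: [605.8, 0.2, 244.6]
ee_rot: [-179.6, 0.1, 90.1]
force: [1.0, 0.2, -4.7]
gripper_width: 47.8
gripper_force: 39.9
time_s: 38.45
ee_pos: [618.5, -136.1, 246.1]
ee_rot: [-179.9, -34.6, 90.0]
force: [0.1, 0.7, -6.0]
gripper_width: 48.0
gripper_force: 39.9
time_s: 38.95
ee_pos: [619.0, -135.2, 247.5]
ee_rot: [-180.0, -51.7, 90.0]
force: [-0.6, 0.0, -3.2]
gripper_width: 48.3
gripper_force: 39.9
pos [ 618.99 -135.16  247.5 ] rpy [-179.97  -51.73   90.01] d_tool [-129.34   -0.95   98.42]
rotvec [-0.03  0.22  0.  ] d_after_rot [-129.72   -0.99   97.92]
t 38.95 q [-32.71  36.13  75.11  42.09  99.87 -37.26]
```

```bash
python3 drive.py '[[-20,0,15,0,0.2,0],[-28,-0.5,21,0,0,0],[-28,-0.5,21,0,0,0],[-28,0,21,0,0,0],[-18,0,14,0,0,0],[-6,0,5,0,0,0],[0,0,0,0,0,0],[0,0,0,0,0,0]]'; python3 goal.py 618 -138 76 180 -51.95 90
```

```text
time_s: 39.75
ee_pos: [618.4, -138.5, 88.1]
ee_rot: [179.9, -52.0, 90.0]
force: [0.5, -0.8, -4.7]
gripper_width: 47.9
gripper_force: 39.9
pos [ 618.41 -138.47   88.09] rpy [179.88 -52.03  90.02] d_tool [-9.24 -0.42  7.81]
rotvec [ 0.1  -0.08  0.01] d_after_rot [-9.23 -0.41  7.82]
t 39.75 q [-33.05  44.81  83.3   41.48  87.56 -48.71]
```

```bash
python3 drive.py '[[-4,0,3,0,0,0],[-3.5,0,2.5,0,0,0],[0,0,0,0,0,0],[0,0,0,0,0,0]]'; python3 drive.py '[[-1.5,0,1.2,0,0,0],[0,0,0,0,0,0]]';python3 drive.py '[[-0.9,0,0.7,0,0,0],[0,0,0,0,0,0]]'
```

```text
time_s: 40.15
ee_pos: [617.4, -138.8, 77.1]
ee_rot: [-179.8, -52.1, 89.8]
force: [0.3, 0.9, -3.9]
gripper_width: 47.9
gripper_force: 39.9
time_s: 40.35
ee_pos: [617.6, -138.7, 75.1]
ee_rot: [-179.9, -52.1, 89.8]
force: [0.2, 0.3, -4.0]
gripper_width: 47.8
gripper_force: 39.9
time_s: 40.55
ee_pos: [617.6, -138.7, 75.1]
ee_rot: [-179.9, -52.2, 89.8]
force: [-0.7, -2.0, 3.3]
gripper_width: 47.8
gripper_force: 39.9
```

```bash
python3 drive.py '[[0,0,0,0,0,0],[0,0,0,0,0,0],[0,0,0,0,0,0],[0,0,0,0,0,0],[0,0,0,0,0,0]]' 74; python3 drive.py '[[0,0,-10,0,0,0],[0,0,-25,0,0,0],[0,0,-25,0,0,0],[30,0,-23,0,0,0],[35,0,-27,0,0,0],[35,0,-27,0,0,0],[0,0,0,0,0,0]]'; python3 drive.py '[[0,0,0,0,-8.6,0],[0,0,0,0,-8.6,0],[0,0,0,0,-8.6,0],[0,0,0,0,-8.6,0],[0,0,0,0,-8.6,0],[0,0,0,0,-8.6,0],[0,0,0,0,-0.4,0],[0,0,0,0,0,0]]' 91;python3 goal.py 417 420 240 180 0 90;python3 - <<'E'
from fit import *
for cam in('scene','top'):
  f=env.grab_frame(cam);m=env.camera_model(cam);cv2.imwrite(f'pics/{cam}8.png',f)
  print(cam,fit(cam,f,m,(417.3,359),95.6,56,52))
E
```

```text
time_s: 41.05
ee_pos: [617.4, -138.5, 73.9]
ee_rot: [-179.8, -52.1, 89.8]
force: [-0.3, -0.0, 0.9]
gripper_width: 73.9
gripper_force: 0.0
time_s: 41.75
ee_pos: [619.1, -186.5, 244.4]
ee_rot: [179.1, -51.8, 90.7]
force: [0.3, 0.5, 0.6]
gripper_width: 74.1
gripper_force: 0.0
time_s: 42.55
ee_pos: [617.5, -184.7, 236.9]
ee_rot: [-179.9, -0.3, 90.0]
force: [0.7, -0.3, 0.4]
gripper_width: 91.2
gripper_force: 0.0
pos [ 617.46 -184.7   236.92] rpy [-179.86   -0.25   89.99] d_tool [ 604.66 -200.6     0.06]
rotvec [-0.14 -0.25 -0.01] d_after_rot [ 604.7  -200.46   -3.08]
t 42.55 q [-17.77  24.64  79.23   0.2   76.34 -17.81]
scene (np.float32(0.60424995), (np.float32(0.74549997), np.float64(419.40000000000003), np.float64(357.8), 95.6))
top (np.float32(0.788375), (np.float32(0.825375), np.float64(418.1), np.float64(359.7), 95.6))
```

```bash
python3 drive.py '[[30,-10,0,0,0,0],[43,-14,0,0,0,0],[43,-14,0,0,0,0],[43,-14,0,0,0,0],[43,-14,0,0,0,0],[43,-14,0,0,0,0],[43,-14,0,0,0,0],[43,-14,0,0,0,0]]'; python3 drive.py '[[43,-14,0,0,0,0],[43,-14,0,0,0,0],[43,-14,0,0,0,0],[43,-14,0,0,0,0],[43,-14,0,0,0,-2.8],[43,-14,0,0,0,-2.8],[0,0,0,0,0,0],[0,0,0,0,0,0]]';  python3 drive.py '[[0,0,0,0,-8,0],[0,0,0,0,-8,0],[0,0,0,0,-8,0],[0,0,0,0,-8,0],[0,0,0,0,-8,0],[0,0,0,0,0,0],[0,0,0,0,0,0]]'; python3 goal.py 418.1 353.3 30 180 40 95.6
```

```text
time_s: 43.45
ee_pos: [510.1, 146.0, 237.4]
ee_rot: [-179.8, -0.2, 89.7]
force: [0.4, 0.6, 0.3]
gripper_width: 91.0
gripper_force: 0.0
time_s: 44.25
ee_pos: [425.2, 402.9, 237.7]
ee_rot: [-179.8, -0.1, 95.5]
force: [0.5, -0.4, -0.5]
gripper_width: 91.1
gripper_force: 0.0
time_s: 44.95
ee_pos: [425.5, 402.1, 237.8]
ee_rot: [-179.8, 39.8, 95.5]
force: [-1.0, -1.0, 0.2]
gripper_width: 90.8
gripper_force: 0.0
pos [425.46 402.1  237.83] rpy [-179.77   39.82   95.52] d_tool [ 96.31 -11.26 190.33]
rotvec [-0.28 -0.19 -0.06] d_after_rot [ 96.94 -12.09 189.96]
t 44.95 q [ 55.12  34.7   72.24 -25.15 104.19  50.31]
```

```bash
python3 drive.py '[[25,-4,0,-0.3,-0.2,0],[35,-4,0,0,0,0],[30,-3,10,0,0,0],[7,-1,20,0,0,0],[0,0,30,0,0,0],[0,0,30,0,0,0],[0,0,0,0,0,0],[0,0,0,0,0,0]]'; python3 goal.py 418.1 353.3 30 180 40 95.6
python3 - <<'E'
from fit import *
m=env.camera_model('wrist');f=env.grab_frame('wrist');print(fit('wrist',f,m,(417.5,359),95.6,56,52,r=30))
E
```

```text
time_s: 45.75
ee_pos: [412.4, 417.8, 109.3]
ee_rot: [179.7, 39.9, 95.4]
force: [1.0, 0.8, 0.4]
gripper_width: 91.2
gripper_force: 0.0
pos [412.41 417.79 109.34] rpy [179.7   39.89  95.35] d_tool [  1.2   -0.88 102.39]
rotvec [ 0.14 -0.11 -0.19] d_after_rot [  1.41  -0.63 102.39]
t 45.75 q [ 56.81  40.94  79.81 -23.82  92.06  57.58]
(np.float32(0.100375), (np.float32(0.30099997), np.float64(416.3), np.float64(369.1), 95.6))
```

Run:
```python
from fit import *
for cam in('scene','top'):
  f=env.grab_frame(cam);m=env.camera_model(cam)
  print(cam,fit(cam,f,m,(417.3,359),95.6,56,52))
m=env.camera_model('wrist');f=env.grab_frame('wrist')
q=proj('wrist',pts((417.5,359.3),95.6,56,52,0),m)
for p in q: cv2.circle(f,tuple(int(v) for v in p.round()),1,(0,0,255),-1)
cv2.imwrite('pics/w9.png',f)
```

```text
scene (np.float32(0.6795), (np.float32(0.7994999), np.float64(419.40000000000003), np.float64(357.8), 95.6))
top (np.float32(0.763875), (np.float32(0.8021249), np.float64(417.40000000000003), np.float64(359.7), 95.6))
```

View pics/w9.png

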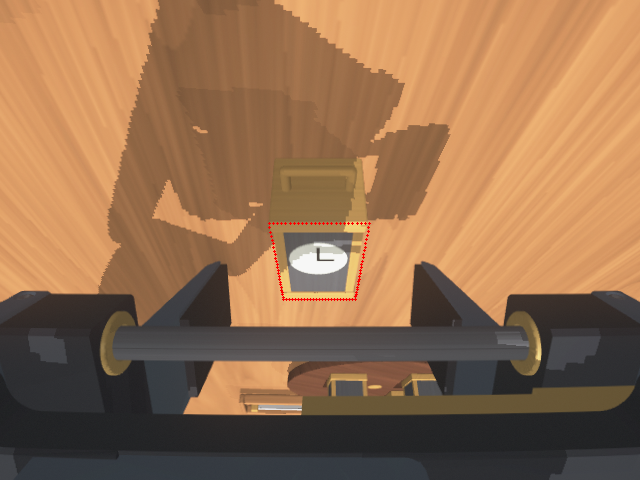

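The overlay sits exactly on clock C, with the face at (270–370, 223–300). Approaching.

```bash
python3 drive.py '[[0.5,-0.7,20,0.1,-0.1,-0.2],[0,0,25,0,0,0],[0,0,25,0,0,0],[0,0,18,0,0,0],[0,0,8,0,0,0],[0,0,2,0,0,0],[0,0,0,0,0,0],[0,0,0,0,0,0]]'; python3 goal.py 418.1 353.3 29.5 180 40 95.6
```

```text
time_s: 46.75
ee_pos: [417.2, 357.0, 32.8]
ee_rot: [180.0, 40.1, 95.8]
force: [-0.0, 0.4, -0.3]
gripper_width: 91.1
gripper_force: 0.0
pos [417.24 356.99  32.85] rpy [179.97  40.06  95.8 ] d_tool [-0.72  0.48  4.98]
rotvec [0.16 0.06 0.15] d_after_rot [-0.73  0.49  4.98]
t 46.75 q [ 53.73  42.28  90.72 -25.99  80.05  60.17]
```

```bash
python3 drive.py '[[-0.5,0.5,3,0,0,0],[0,0,1.5,0,0,0],[0,0,0,0,0,0],[0,0,0,0,0,0]]' ; python3 drive.py '[[0,0,0,0,0,0],[0,0,0,0,0,0],[0,0,0,0,0,0],[0,0,0,0,0,0],[0,0,0,0,0,0],[0,0,0,0,0,0],[0,0,0,0,0,0]]' 0 40;python3 goal.py 418.1 353.3 30 180 40 95.6
```

```text
time_s: 47.15
ee_pos: [417.7, 352.6, 29.1]
ee_rot: [-179.9, 40.2, 95.8]
force: [0.7, -0.2, -0.4]
gripper_width: 91.0
gripper_force: 0.0
time_s: 47.85
ee_pos: [417.6, 352.6, 29.0]
ee_rot: [-179.9, 40.2, 95.8]
force: [-0.2, -0.7, -0.2]
gripper_width: 52.0
gripper_force: 39.9
pos [417.6  352.59  29.03] rpy [-179.91   40.16   95.84] d_tool [-0.13  0.57 -1.17]
rotvec [0.06 0.16 0.18] d_after_rot [-0.12  0.57 -1.17]
t 47.85 q [ 53.48  42.39  91.28 -26.15  79.5   60.27]
```

```bash
python3 drive.py '[[-6,0,-8,0,0,0],[-20,0,-24,0,0,0],[-25,0,-30,0,0,0],[-25,0,-30,0,0,0],[-25,0,-30,0,0,0],[-25,0,-30,0,0,0],[0,0,0,0,0,0],[0,0,0,0,0,0]]'; python3 drive.py '[[0,0,0,0,8,0],[0,0,0,0,8,0],[0,0,0,0,8,0],[0,0,0,0,8,0],[0,0,0,0,8,0],[0,0,0,0,0,5.7],[0,0,-20,0,0,0],[0,0,0,0,0,0]]'; python3 goal.py 494 -138 245 180 0 90
```

```text
time_s: 48.65
ee_pos: [417.5, 354.6, 226.6]
ee_rot: [-179.9, 40.0, 95.8]
force: [0.1, 0.0, -4.7]
gripper_width: 51.9
gripper_force: 39.9
time_s: 49.45
ee_pos: [417.9, 353.9, 246.2]
ee_rot: [-179.9, 0.2, 90.1]
force: [0.4, -0.1, -3.3]
gripper_width: 52.1
gripper_force: 39.9
pos [417.87 353.94 246.24] rpy [-179.94    0.2    90.06] d_tool [-492.01   75.66    2.89]
rotvec [-0.06  0.2   0.06] d_after_rot [-491.94   76.13    1.24]
t 49.45 q [39.13 15.45 91.78 -0.12 72.94 39.11]
```

```bash
python3 drive.py '[[-30,5,0,0,0,0],[-45,7,0,0,0,0],[-45,7,0,0,0,0],[-45,7,0,0,0,0],[-45,7,0,0,0,0],[-45,7,0,0,0,0],[-45,7,0,0,0,0],[-45,7,0,0,0,0]]'; python3 drive.py '[[-45,7,0,0,0,0],[-45,7,0,0,0,0],[-45,7,0,0,0,0],[-12,1,0,0,0,0],[0,0,0,0,8.3,0],[0,0,0,0,8.3,0],[0,0,0,0,8.3,0],[0,0,0,0,8.3,0]]'; python3 drive.py '[[0,0,0,0,8.3,0],[0,0,0,0,8.3,0],[0,0,0,0,0,0],[0,0,0,0,0,0]]'; python3 goal.py 494 -138 85 180 -49.84 90
```

```text
time_s: 50.25
ee_pos: [471.1, 7.9, 245.3]
ee_rot: [-179.7, 0.2, 90.1]
force: [1.4, 0.7, -4.1]
gripper_width: 51.8
gripper_force: 39.9
time_s: 51.05
ee_pos: [494.3, -137.4, 246.8]
ee_rot: [-179.9, -33.3, 90.0]
force: [0.2, 0.0, -4.7]
gripper_width: 51.7
gripper_force: 39.9
time_s: 51.45
ee_pos: [494.3, -137.4, 246.1]
ee_rot: [-179.7, -49.6, 89.8]
force: [0.9, 0.6, -2.9]
gripper_width: 51.8
gripper_force: 39.9
pos [ 494.29 -137.41  246.14] rpy [-179.65  -49.55   89.81] d_tool [-123.01    0.34  104.09]
rotvec [-0.2   0.29 -0.12] d_after_rot [-123.53   -0.29  103.48]
t 51.45 q [-38.44  26.76  91.09  36.73  96.77 -45.69]
```

```bash
python3 drive.py '[[-18,0,15,0,0.3,0],[-27,0,22.5,0,0,0],[-27,0,22.5,0,0,0],[-27,0,22.5,0,0,0],[-16,0,14,0,0,0],[-6,0,5,0,0,0],[0,0,0,0,0,0],[0,0,0,0,0,0]]'; python3 goal.py 494 -138 75 180 -49.84 90
```

```text
time_s: 52.25
ee_pos: [495.2, -137.6, 91.4]
ee_rot: [179.8, -49.8, 90.3]
force: [-0.7, -0.0, -4.1]
gripper_width: 51.9
gripper_force: 39.9
pos [ 495.2  -137.65   91.37] rpy [179.84 -49.81  90.26] d_tool [-12.73  -1.23  10.29]
rotvec [-0.05  0.03  0.17] d_after_rot [-12.74  -1.2   10.28]
t 52.25 q [-38.52  36.74  99.52  37.07  82.13 -57.07]
```

```bash
python3 drive.py '[[-5,0,4,0,0,0],[-4,0,3.3,0,0,0],[-1,0,0.8,0,0,0],[0,0,0,0,0,0],[0,0,0,0,0,0]]'; python3 drive.py '[[-1.5,0,1.2,0,0,0],[0,0,0,0,0,0]]';python3 drive.py '[[-0.9,0,0.7,0,0,0],[0,0,0,0,0,0]]';python3 drive.py '[[-0.9,0,0.7,0,0,0],[0,0,0,0,0,0]]'
```

```text
time_s: 52.75
ee_pos: [494.4, -138.1, 77.1]
ee_rot: [-179.9, -49.9, 90.0]
force: [-0.7, -0.6, -3.8]
gripper_width: 51.9
gripper_force: 39.9
time_s: 52.95
ee_pos: [494.3, -138.1, 74.9]
ee_rot: [-179.9, -49.9, 90.0]
force: [-0.2, 0.1, -4.0]
gripper_width: 52.2
gripper_force: 39.9
time_s: 53.15
ee_pos: [494.3, -138.1, 73.8]
ee_rot: [-179.9, -49.9, 90.0]
force: [0.4, 0.6, -4.0]
gripper_width: 51.9
gripper_force: 39.9
time_s: 53.35
ee_pos: [494.4, -138.2, 73.1]
ee_rot: [-180.0, -50.0, 90.0]
force: [-0.4, -0.9, -1.2]
gripper_width: 51.6
gripper_force: 39.9
```

```bash
python3 drive.py '[[-0.4,0,0.3,0,0,0],[0,0,0,0,0,0]]'; python3 drive.py '[[0,0,0,0,0,0],[0,0,0,0,0,0],[0,0,0,0,0,0],[0,0,0,0,0,0],[0,0,0,0,0,0]]' 76; python3 drive.py '[[0,0,-10,0,0,0],[0,0,-25,0,0,0],[0,0,-25,0,0,0],[30,0,-25,0,0,0],[35,0,-29,0,0,0],[35,0,-29,0,0,0],[0,0,0,0,0,0]]'; python3 drive.py '[[0,0,0,0,-8.3,0],[0,0,0,0,-8.3,0],[0,0,0,0,-8.3,0],[0,0,0,0,-8.3,0],[0,0,0,0,-8.3,0],[0,0,0,0,-8.3,0],[0,0,0,0,0,0]]' 91;python3 goal.py 564 -317 240 180 0 -94
python3 - <<'E'
from h import *
ft=env.grab_frame('top');fs=env.grab_frame('scene');cv2.imwrite('pics/top10.png',ft);cv2.imwrite('pics/scene10.png',fs)
crop(ft,280,190,230,205,1.7,'/tmp/a.png');crop(fs,165,60,230,250,2.2,'/tmp/b.png')
a,b=cv2.imread('/tmp/a.png'),cv2.imread('/tmp/b.png')
H=max(a.shape[0],b.shape[0]);o=np.zeros((H,min(800,391*1+b.shape[1]),3),np.uint8)
o[:a.shape[0],:a.shape[1]]=a;o[:b.shape[0],391:391+b.shape[1]]=b[:,:o.shape[1]-391];cv2.imwrite('pics/both.png',o)
E
```

```text
time_s: 53.55
ee_pos: [494.4, -138.2, 73.1]
ee_rot: [-180.0, -50.0, 90.1]
force: [-1.0, -1.4, 2.8]
gripper_width: 51.9
gripper_force: 39.9
time_s: 54.05
ee_pos: [494.4, -138.1, 72.3]
ee_rot: [-179.9, -49.9, 90.0]
force: [-0.5, 0.2, 0.5]
gripper_width: 76.2
gripper_force: 0.0
time_s: 54.75
ee_pos: [496.1, -184.7, 247.0]
ee_rot: [179.2, -49.6, 90.7]
force: [-0.5, -0.2, -0.6]
gripper_width: 75.9
gripper_force: 0.0
time_s: 55.45
ee_pos: [494.3, -180.5, 241.9]
ee_rot: [180.0, -0.1, 90.4]
force: [-0.3, 1.1, -0.2]
gripper_width: 90.9
gripper_force: 0.0
pos [ 494.26 -180.51  241.85] rpy [180.    -0.08  90.36] d_tool [-136.93   68.88    1.67]
rotvec [   0.12   -0.   -175.64] d_after_rot [131.29 -79.09   1.85]
t 55.45 q [-21.36  13.58  95.01   0.08  71.44 -21.75]
```

View pics/both.png

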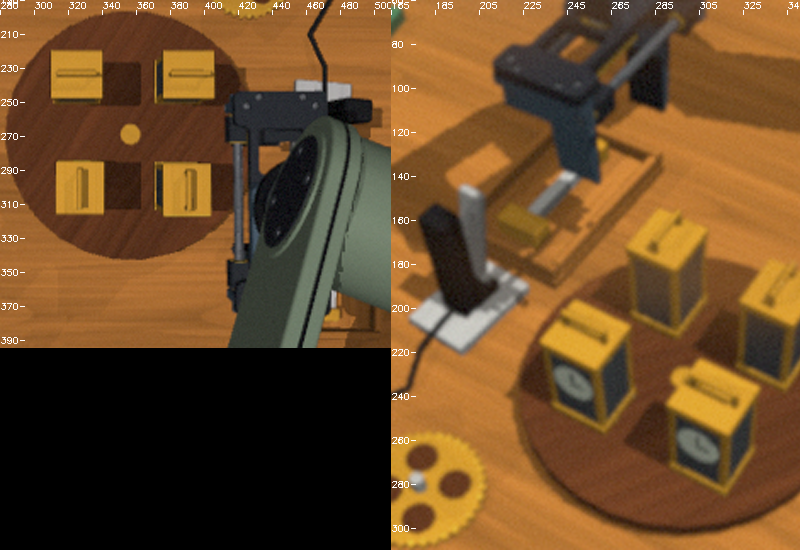

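All four clocks stand on the disc, tops at about (321,234), (387,234), (323,302) and (391,304) in the top view. The hammer lies in the block. Now locating the grip precisely.

```bash
python3 - <<'E'
from h import *
np.set_printoptions(precision=1,suppress=True)
t=(np.array([(629.5,196)])/3+(280,190)-.33);s=(np.array([(46,159)])/3+(170,105)-.33)
print(tri(ray('top',t),ray('scene',s)),onz('top',t,137),onz('scene',s,137))
# trigger top centre: wrist (2 views) earlier 536.7,-317 ; top px (628,265)
t=np.array([(628,264)])/3+(280,190)-.33; s=np.array([(96,127)])/3+(170,105)-.33
print(tri(ray('top',t),ray('scene',s)),onz('top',t,135))
a=np.radians(-4.5);u=np.array([np.cos(a),np.sin(a)])
print('squeeze', np.array([572.2,-318.4])-8*u)
E
python3 goal.py 564 -318 240 180 0 85.5
```

```text
[[ 580.2 -318.8  136.8    5.6]] [[ 578.7 -316.1  137. ]] [[ 581.  -321.7  137. ]]
[[ 537.5 -316.3  131.2    0.6]] [[ 537.6 -315.2  135. ]]
squeeze [ 564.2 -317.8]
pos [ 494.42 -182.71  240.95] rpy [-179.93   -0.22   90.17] d_tool [-135.5    69.17    0.34]
rotvec [-0.08 -0.22  4.67] d_after_rot [-129.41   79.98    0.95]
t 55.55 q [-21.64  13.76  94.9    0.19  71.48 -21.87]
```

```bash
python3 drive.py '[[0,0,0,0,0,4.7],[-30,10,0,0,0,0],[-40,15,0,0,0,0],[-40,15,0,0,0,0],[-40,15,0,0,0,0],[-40,15,0,0,0,0],[0,0,0,0,0,0],[0,0,0,0,0,0]]'; python3 goal.py 570 -318 110 180 0 85.5
python3 - <<'E'
from h import *
m=env.camera_model('wrist');f=env.grab_frame('wrist');np.save('w11.npy',m['T']);cv2.imwrite('pics/w11.png',f);print(m['T'][:3,3],proj('wrist',[[575,-318,137]],m))
E
```

```text
time_s: 56.35
ee_pos: [548.0, -380.4, 238.5]
ee_rot: [-179.8, -0.3, 85.2]
force: [-0.4, 0.6, -0.2]
gripper_width: 91.2
gripper_force: 0.0
pos [ 547.96 -380.42  238.5 ] rpy [-179.81   -0.3    85.17] d_tool [ 63.38  17.14 128.78]
rotvec [-0.19 -0.3  -0.33] d_after_rot [ 63.96  17.07 128.5 ]
t 56.35 q [-35.83  26.78  75.5    0.16  78.04 -31.04]
[ 555.01971368 -303.56221754  390.63026311] [[353.43245071 152.39262087]]
```

View pics/w11.png

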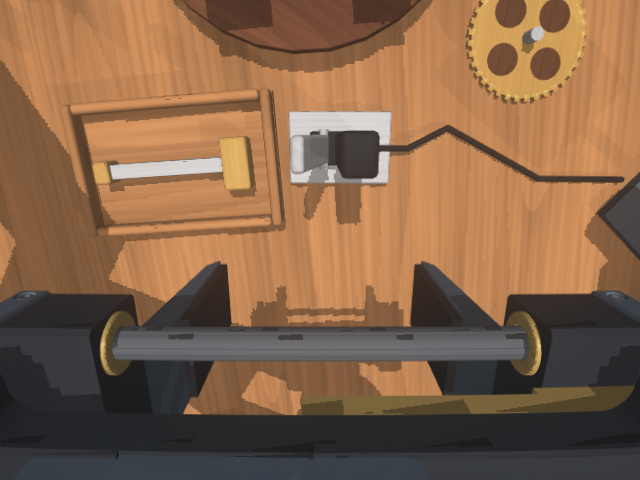

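The wrist view shows the grip's black top spanning columns about 340–379, rows 131–178, and the trigger top at columns 291–304, rows 136–173. The hammer is still in the block.

```bash
python3 - <<'E'
from h import *
np.set_printoptions(precision=1,suppress=True)
m=env.camera_model('wrist');m['T']=np.load('w11.npy')
print(m['fx'],onz('wrist',[(379,134),(379,175),(360,131),(360,178)],137,m));print(onz('wrist',[(291,155),(304,155),(297,136),(297,173)],135,m))
f=cv2.imread('pics/w11.png');print(f[155,325:390].max(1))
E
python3 goal.py 570 -318 150 180 0 85.5
```

```text
373.44000809723815 [[ 592.5 -307.6  137. ]
 [ 591.3 -334.3  137. ]
 [ 580.1 -304.6  137. ]
 [ 578.4 -335.3  137. ]]
[[ 533.3 -316.3  135. ]
 [ 542.  -317.1  135. ]
 [ 538.6 -304.4  135. ]
 [ 536.1 -328.6  135. ]]
[ 99  98  95  82  66  65  65  64  64  64  57  52  53  53  53  52  56  58
  60  62  63  67  67  67  67  67  67  67  67  67  67  67  66  66  67  68
  67  67  68  66  66  67  67  67  67  67  67  66  66  65  63  62  60 100
 173 215 214 214 214 214 215 215 214 203 169]
pos [ 548.05 -379.18  239.12] rpy [-179.83   -0.28   85.26] d_tool [62.35 17.07 89.37]
rotvec [-0.17 -0.28 -0.24] d_after_rot [62.71 17.08 89.12]
t 56.4 q [-35.74  26.68  75.57   0.15  78.04 -31.03]
```

```bash
python3 drive.py '[[30,8,0,0,0,-0.2],[31,10,0,0,0,0],[0,0,20,0,0,0],[0,0,0,0,0,0],[0,0,0,0,0,0]]' 91; python3 goal.py 571 -319.4 110 180 0 85.5
```

```text
time_s: 56.9
ee_pos: [571.2, -318.3, 220.6]
ee_rot: [-179.9, -0.2, 85.6]
force: [-0.2, -0.9, 0.3]
gripper_width: 90.9
gripper_force: 0.0
pos [ 571.24 -318.26  220.65] rpy [-179.89   -0.17   85.62] d_tool [ -1.48   0.06 110.64]
rotvec [-0.11 -0.17  0.12] d_after_rot [ -1.16  -0.15 110.65]
t 56.9 q [-30.18  25.99  79.37   0.11  74.81 -25.83]
```

```bash
python3 drive.py '[[-1,0,25,0,0,0],[0,0,35,0,0,0],[0,0,30,0,0,0],[0,0,15,0,0,0],[0,0,5,0,0,0],[0,0,0,0,0,0],[0,0,0,0,0,0]]'; python3 goal.py 571 -319.4 110 180 0 85.5
cat > chk.py <<'E'
from h import *
import sys
for cam in('scene','top'):
    f=env.grab_frame(cam);cv2.imwrite(f'pics/{cam}_{sys.argv[1]}.png',f);m=env.camera_model(cam)
    d=cv2.absdiff(f,cv2.imread(f'pics/{cam}10.png')).max(2)
    o=[]
    for c in((496,-21),(618,-21),(618,-135),(494,-135)):
        q=proj(cam,[[c[0]+x,c[1]+y,z] for x in(-28,28) for y in(-28,28) for z in(30,130)]);h=cv2.convexHull(np.float32(q)).astype(np.int32)
        k=np.zeros(d.shape,np.uint8);cv2.fillConvexPoly(k,h,1);o.append((int((d[k>0]>40).sum()),int(k.sum())))
    print(cam,o)
E
python3 chk.py 12
```

```text
time_s: 57.6
ee_pos: [572.3, -320.3, 112.1]
ee_rot: [179.9, -0.1, 85.6]
force: [-0.0, -0.8, 0.6]
gripper_width: 90.9
gripper_force: 0.0
pos [ 572.32 -320.29  112.11] rpy [179.91  -0.07  85.56] d_tool [ 0.78 -1.39  2.11]
rotvec [ 0.09 -0.07  0.06] d_after_rot [ 0.78 -1.39  2.11]
t 57.6 q [-30.28  30.56  87.91   0.11  61.48 -25.9 ]
scene [(955, 1955), (0, 2133), (0, 2129), (510, 1899)]
top [(784, 1053), (0, 1080), (0, 1211), (614, 1204)]
```

```bash
cat > chk2.py <<'E'
from h import *
import sys
# best shift of each clock against the reference picture, on shading-free edges (Laplacian of log intensity) via matchTemplate of hue/sat
def feat(f):
    h=cv2.cvtColor(f,cv2.COLOR_BGR2HSV); return (cv2.inRange(h,(18,120,30),(34,255,255))//1)
for cam in('scene','top'):
    f=cv2.imread(f'pics/{cam}_{sys.argv[1]}.png');r=cv2.imread(f'pics/{cam}10.png')
    for c in((496,-21),(618,-21),(618,-135),(494,-135)):
        q=proj(cam,[[c[0]+x,c[1]+y,z] for x in(-28,28) for y in(-28,28) for z in(30,132)])
        (x0,y0),(x1,y1)=q.min(0).astype(int)-2,q.max(0).astype(int)+2
        R=cv2.matchTemplate(feat(f)[y0-15:y1+15,x0-15:x1+15],feat(r)[y0:y1,x0:x1],cv2.TM_CCOEFF_NORMED)
        _,v,_,p=cv2.minMaxLoc(R);print(cam,c,round(v,2),(p[0]-15,p[1]-15))
E
python3 chk2.py 12
```

```text
scene (496, -21) 0.2 (-8, 12)
scene (618, -21) 0.85 (0, 0)
scene (618, -135) 0.92 (0, 0)
scene (494, -135) 0.54 (-6, -4)
top (496, -21) 0.26 (8, -1)
top (618, -21) 0.92 (0, 0)
top (618, -135) 0.93 (0, 0)
top (494, -135) 0.72 (9, 0)
```

Run:
```python
from h import *
for n in('10','_12'):
    f=cv2.imread(f'pics/top{n}.png');h=cv2.cvtColor(f,cv2.COLOR_BGR2HSV)
    print(n)
    for y in range(280,324,2):
        print(''.join('B' if 18<=h[y,x,0]<=34 and h[y,x,1]>120 and h[y,x,2]>150 else 'b' if 18<=h[y,x,0]<=34 and h[y,x,1]>120 and h[y,x,2]>30 else 'r' if h[y,x,0]<17 and h[y,x,1]>90 else 'k' if h[y,x,2]<70 else 'g' for x in range(290,440,2)))
```

```text
10
rrrrrrrrrrrrrrrrrrrrrrrrrrrrrrrrrrrrrrrrrrrrrrrrrrrrrrrrrrrrrrrrgggrkkkrrrr
rrrrrrrrrrrrrrrrrrrrrrrrrrrrrrrrrrrrrrrrrrrrrrrrrrrrrrrrrrrrrrrrgggrkkkrrrr
rrrrrrrrrrrrbbgggbbbbbgrrrrrrrrrrrrrrrrrrrrrrrrrrrrrrrrrrrrrrrrrgggrkkkrrrr
rrrrrrrrrrrrBBBBBBBBBBBBBBrrrrrrrrrrrrrrrbbBBBBBBBBBBBBBBrrrrrrrgggrkkkrrrr
rrrrrrrrrrrrBBBBBBBBBBBBBBrrrrrrrrrrrrrrrbbBBBBBBBBBBBBBBrrrrrrrgggrkkkrrrr
rrrrrrrrrrrrBBBBBBBbbBBBBBrrrrrrrrrrrrrrrkkBBBBBBBbbbBBBBrrrrrrrgggrkkkrrrr
rrrrrrrrrrrrBBBBBBBbbBBBBBrrrrrrrrrrrrrrrkkBBBBBBBBBbBBBBgrrrrrrgggrkkkkrrk
rrrrrrrrrrrrBBBBBBBbbBBBBBrrrrrrrrrrrrrrrkkBBBBBBBBBbBBBBrrrrrrrkggrkkkkkkk
rrrrrrrrrrrrBBBBBBBbbBBBBBrrrrrrrrrrrrrrrkkBBBBBBBBBbBBBBrrrrrrrgggrkkkkkkk
rrrrrrrrrrrrBBBBBBBbbBBBBBrrrrrrrrrrrrrrrkkBBBBBBBBBbBBBBrrrrrrrgggrkkkkkkk
rrrrrrrrrrrrBBBBBBBbbBBBBBrrrrrrrrrrrrrrrkkBBBBBBBBBbBBBBrrrrrrrgggrkkkkkkk
rrrrrrrrrrrrBBBBBBBbbBBBBBrrrrrrrrrrrrrrrkkBBBBBBBBBbBBBBrrrrrrrgggrkggkkkk
rrrrrrrrrrrrBBBBBBBbbBBBBBrrrrrrrrrrrrrrrkkBBBBBBBBBbBBBBrrrrrrrgggrkgkkkkk
rrrrrrrrrrrrBBBBBBBbbBBBBBrrrrrrrrrrrrrrrkkBBBBBBBBBbBBBBrrrrrrrggkrkgkkkkk
rrrrrrrrrrrrBBBBBBBbbBBBBBrrrrrrr
[... 1550 characters left out ...]
BBBrrrrrrrrrrrrr
rrrrrrrrrrrrrrrrrbBgkkkkkkkkkkkkkkkBBbbbbbbbBbkbBBBBBBBBBbbBBBrrrrrrrrrrrrr
rrrrrrrrrrrrrrrrrbBrkkkkkkkkkkkkkkkBBbbbbbbbBbkbBBBBBBBbBbbBBBrrrrrrrrrrrrr
rrrrrrrrrrrrrrrrrrBBbbbgrgggggkkgkkBBbbbbBbbBbkbBBBBBBBbBbbBBBrrrrrrrrrrrrr
rrrrrrrrrrrrrrrrrrBBBBBBBBBBBBBbbbbBBbbbbbbbbbbbBBBBBBbbBbbBBBrrrrrrrrrrrrr
rrrrrrrrrrrrrrrrrrrrrrrrrrrrrggbbbbBBbbbbbbbbbbbBBBBBBBBBBBBBBrrrrrrrrrrrrr
rrrrrrrrrrrrrrrrrrrrrrrrrrrrrrrrrrrgrgrrrrrrrrrrBBBBBBBBBBBBBBrrrrrrrrrrrrr
rrrrrrrrrrrrrrrrrrrrrrrrrrrrrrrrrrrrrrrrrrrrrrrrrrrrrrrrrrrrrrrrrrrrrrrrrrr
rrrrrrrrrrrrrrrrrrrrrrrrrrrrrrrrrrrrrrrrrrrrrrrrrrrrrrrrrrrrrrrrrrrrrrrrrrr
rrrrrrrrrrrrrrrrrrrrrrrrrrrrrrrrrrrrrrrrrrrrrrrrrrrrrrrrrrrrrrrrrrrrrrrrrrr
```

The check paid off. Clock D, the near-left one, has been knocked over and now leans against clock C, which slid about 2 cm. I'll measure both before squeezing.

Run:
```python
from h import *
f=cv2.imread('pics/top_12.png');h=cv2.cvtColor(f,cv2.COLOR_BGR2HSV)
cl=lambda h,x,y:('B' if h[y,x,2]>150 else 'b') if 17<=h[y,x,0]<=34 and h[y,x,1]>100 and h[y,x,2]>40 else 'r' if h[y,x,0]<17 and h[y,x,1]>90 else 'k' if h[y,x,2]<75 else 'g'
for y in(284,286,288,298,300,302,312,314,316,318):print(y,''.join(cl(h,x,y) for x in range(318,420)))
print(list(h[300,318:420,2]))
f=cv2.imread('pics/scene_12.png');h=cv2.cvtColor(f,cv2.COLOR_BGR2HSV)
print('scene')
for y in range(130,250,2):print(y,''.join(cl(h,x,y) for x in range(264,374)))
```

```text
284 rrrrrrrbbbbrbbbbbrbbbrrrbbbrrrrrrrrrrrrrrrrrrrrrrrrrrrrrrrrrrrrrrrrrrrrrrrrrrrrrrrrrrrrrrrrrrrrrrrrrrr
286 rrrrrrbBBBBBBBBBBBBBBbbbBbbbbbbbbbBBbbbbbBBBBbbbbbbbbbbbbbbbbbbbbbbbBBBBBBBBBBBbbBBBbBBbBBbBBbbrrrrrrr
288 rrrrrrbBBBbbbbbbbbbbbbbbbbbbbbbbbbbbbbbbbBBBBbbbbbbbbbbbbbbbbbbbbbbBBBBBBBBBBBBBBBBBBBBBBBBBBBBrrrrrrr
298 rrrrrrbBBBbkkkkkkkkkkkkkkkkkkkkkkkkkkkkkkBBBBbbbbbbbbbbbbbbBBbbkkkbBBBBBBBBBBBBBBBBBBbbbbBBBBBBrrrrrrr
300 rrrrrrbBBBbkkkkkkkkkkkkkkkkkkkkkkkkkkkkkkBBBBbbbbbbbbbbbbbbBBbbkkkbBBBBBBBBBBBBBBBBBBbbbbBBBBBBrrrrrrr
302 rrrrrrbBBBbkkkkkkkkkkkkkkkkkkkkkkkkkkkkkkBBBBbbbbbbbbbbbbbbBBbbkkkbBBBBBBBBBBBBBBBBBBbbbbBBBBBBrrrrrrr
312 rrrrrrrBBBBBBBBBBBBBBBBBBBBBBBBBBBbbbbbbbBBBBbbbbbbbbbbbbbbbbbbbbbbBBBBBBBBBBBBBbbbBBbbbbBBBBBBrrrrrrr
314 rrrrrrrrrrrrrrrrrrrrrrrrrrrrrrbrbbbbbbbbbBBBBbbbbbbbbbbbbbbbbbbbbbbbBBBBBBBBBBBBBBBBBBBBBBBBBBBrrrrrrr
316 rrrrrrrrrrrrrrrrrrrrrrrrrrrrrrrrrrrrrrrrrrbbrbbrrrrrrrrrrrrrrrrrrrrbBBBBBBBBBBBBBBBBBBBBBBBBBBBrrrrrrr
318 rrrrrrrrrrrrrrrrrrrrrrrrrrrrrrrrrrrrrrrrrrrrrrrrrrrrrrrrrrrrrrrrrrrrrrrrrrrrrrrrrrrrrrrrrrrrrrrrrrrrrr
[np.uint8(91), np.uint8(95), n
[... 7658 characters left out ...]
rrrrrrrrrr
238 kkkkkkkkbbBbbrrrrrrrrrrrrrrrrBBBBBBBBBBBBBBBBBBBBBBBBBBBBBBBBBBBBBBBbrrrrrrrrrrrrrrrrrrrrrrrrrrrrrrrrrrrrrrrrr
240 kkkkkkrbBBbbrrrrrrrrrrrrrrrrBBBBBBBBBBBBBBBBBBBBBBBBBBBBBBBBBBBBBBBbrrrrrrrrrrrrrrrrrrrrrrrrrrrrrrrrrrrrrrrrrr
242 kkkkkbbBBbrrrrrrrrrrrrrrrrbBBBBBBBBBBBBBBBBBBBBBBBBBBBBbbbBBBBBBBBbrrrrrrrrrrrrrrrrrrrrrrrrrrrrrrrrrrrrrrrrrrr
244 kkkgbbBbrrrrrrrrrrrrrrrrrrbBBBBBBBBBBBBBBBBBBBBBBBBBBBBBBbBBBBBBbbbrrrrrrrrrrrrrrrrrrrrrrrrrrrrrrrrrrrrrrrrrrr
246 kkbbBbbrrrrrrrrrrrrrrrrrrrbbbbBBBBBBBBBBBBBBBBBBBBBBBBBBBBBBBBBbrbbrrrrrrrrrrrrrrrrrrrrrrrrrrrrrrrrrrrrrrrrrrr
248 bbBBbrrrrrrrrrrrrrrrrrrrrrrbbbbbbbBBBBBBBBBBBBBBBBBBBBBBBBBBBbbkkbrrrrrrrrrrrrrrrrrrrrrrrrrrrrrrrrrrrrrrrrrrrr
```

```bash
cat > lean.py <<'E'
from h import *
from scipy.optimize import least_squares
obs=[('top',-1,0,-52,325,313),('top',1,0,-52,324.3,285.3),('top',-1,100,-52,362.8,315),('top',1,100,-52,362.8,284.7),
('top',-1,100,0,381,315),('scene',-1,0,-52,348,204),('scene',1,0,-52,335,223.5),('scene',-1,100,-52,322,169.5),('scene',1,100,-52,309,187.5)]
M={c:env.camera_model(c) for c in('top','scene')}
def P(p,s,h,d):
    x0,yp,al,ps=p;a=np.radians(al);y=-h*np.sin(a)-d*np.cos(a);z=h*np.cos(a)-d*np.sin(a);X=28*s;k=np.radians(ps)
    return np.array([x0+X*np.cos(k)-y*np.sin(k),yp+X*np.sin(k)+y*np.cos(k),30+z])
r=lambda p:np.concatenate([(proj(o[0],P(p,*o[1:4]),M[o[0]])[0]-o[4:]) for o in obs])
s=least_squares(r,[494,-60,45,0],loss='soft_l1')
np.set_printoptions(precision=1,suppress=True)
print(s.x,r(s.x).reshape(-1,2).tolist() and np.round(r(s.x),1))
print('centre',P(s.x,0,50,-26),'own z 45',P(s.x,0,45,-26),'backtop',P(s.x,0,100,-52),'fronttop',P(s.x,0,100,0),'handle',P(s.x,0,117,-26))
q=onz('top',[(384.5,285.5),(412.5,285.5),(412.5,316.5),(384.5,316.5)],130);print('C top',q,q.mean(0))
E
python3 lean.py
```

```text
[496.8 -56.5  40.6   0.9] [ 0.1  0.3  0.4 -0.8 -1.2  1.1 -1.8 -0.1  0.3 -0.8  0.5  0.3  0.7  0.5
 -1.  -3.4 -2.4 -1.9]
centre [497.  -69.3  84.9] own z 45 [496.9 -66.   81.1] backtop [497.2 -82.1 139.8] fronttop [ 497.8 -121.5  106. ] handle [ 497.7 -112.9  135.8]
C top [[ 523.4 -124.9  130. ]
 [ 523.5 -175.8  130. ]
 [ 467.5 -175.5  130. ]
 [ 467.6 -124.7  130. ]] [ 495.5 -150.2  130. ]
```

The fit shows D leaning 41° toward −y on C. C is still upright at (495.5, −150), fully on the disc. I'll re-grasp D at the lean and stand it up again.

```bash
python3 drive.py '[[0,0,-20,0,0,0],[0,0,-40,0,0,0],[0,0,-45,0,0,0],[0,0,-30,0,0,-5.3],[30,-8,0,0,0,0],[42,-12,0,0,0,0],[42,-12,0,0,0,0],[42,-12,0,0,0,0]]';  python3 drive.py '[[42,-12,0,0,0,0],[42,-12,0,0,0,0],[20,-6,0,0,0,0],[0,0,0,0,-7.5,0],[0,0,0,0,-7.5,0],[0,0,0,0,0,0],[0,0,0,0,0,0]]'; python3 goal.py 497 -67.5 83 180 15 90.9; python3 chk.py 13; sed -i 's/.png.);h=/.png");h=/' chk2.py; python3 chk2.py 13 2>&1 | tail -8
```

```text
time_s: 58.5
ee_pos: [524.8, -163.3, 247.1]
ee_rot: [179.9, -0.1, 90.8]
force: [0.9, 0.3, 0.1]
gripper_width: 90.9
gripper_force: 0.0
time_s: 59.2
ee_pos: [493.9, -60.4, 246.8]
ee_rot: [180.0, 14.8, 91.0]
force: [0.1, -0.3, -0.2]
gripper_width: 90.7
gripper_force: 0.0
pos [493.87 -60.39 246.8 ] rpy [179.99  14.76  90.99] d_tool [ 34.81   2.99 160.22]
rotvec [ 0.03 -0.24  0.08] d_after_rot [ 35.48   3.02 160.07]
t 59.2 q [  1.03  10.76  99.57 -15.69  70.38   5.43]
scene [(954, 1955), (0, 2133), (1, 2129), (830, 1899)]
top [(1007, 1053), (152, 1080), (1, 1211), (928, 1204)]
scene (496, -21) 0.19 (-6, 12)
scene (618, -21) 0.85 (0, 0)
scene (618, -135) 0.91 (0, 0)
scene (494, -135) 0.5 (-5, -3)
top (496, -21) 0.07 (14, -2)
top (618, -21) 0.77 (0, -1)
top (618, -135) 0.93 (0, 0)
top (494, -135) 0.7 (9, 0)
```

```bash
python3 drive.py '[[20,2,15,0,-0.2,0],[15.5,1,30,0,0,0],[0,0,30,0,0,0],[0,0,30,0,0,0],[0,0,20,0,0,0],[0,0,0,0,0,0],[0,0,0,0,0,0]]'; python3 goal.py 497 -67.5 83 180 15 90.9
```

```text
time_s: 60.0
ee_pos: [497.0, -60.2, 116.8]
ee_rot: [-180.0, 15.0, 90.8]
force: [1.5, -0.3, 0.5]
gripper_width: 90.6
gripper_force: 0.0
pos [496.98 -60.15 116.79] rpy [-179.98   15.04   90.76] d_tool [ 1.67 -0.07 34.54]
rotvec [-0.05  0.04 -0.13] d_after_rot [ 1.65 -0.09 34.54]
t 60.0 q [  1.22  18.29 110.22 -18.92  53.16  12.09]
```

```bash
python3 drive.py '[[0,0,15,0,0,0],[0,0,12,0,0,0],[0,0,5,0,0,0],[0,0,2,0,0,0],[0,0,0,0,0,0],[0,0,0,0,0,0]]'; python3 drive.py '[[0,0,0,0,0,0],[0,0,0,0,0,0],[0,0,0,0,0,0],[0,0,0,0,0,0],[0,0,0,0,0,0],[0,0,0,0,0,0],[0,0,0,0,0,0]]' 0 40; python3 goal.py 497 -67.5 83 180 15 90.9
```

```text
time_s: 60.6
ee_pos: [497.1, -67.9, 83.9]
ee_rot: [180.0, 15.1, 90.9]
force: [0.8, -0.5, -1.0]
gripper_width: 91.3
gripper_force: 0.0
time_s: 61.3
ee_pos: [496.6, -68.0, 83.5]
ee_rot: [-180.0, 15.1, 90.9]
force: [0.2, 0.1, 1.4]
gripper_width: 52.0
gripper_force: 39.9
pos [496.6  -67.98  83.51] rpy [-179.95   15.06   90.88] d_tool [0.59 0.41 0.37]
rotvec [-0.05  0.06 -0.01] d_after_rot [0.59 0.4  0.37]
t 61.3 q [  0.33  20.73 112.57 -20.32  48.44  13.24]
```

```bash
python3 drive.py '[[2.4,0,-2.7,0,0,0],[5,0,-12,0,0,0],[3.8,0,-32,0,0,0],[3.8,0,-32,0,0,0],[3.8,0,-32,0,0,0],[0,0,0,0,0,0],[0,0,0,0,0,0]]'; python3 goal.py 489 -24 190 180 56.5 90.9
python3 - <<'E'
from h import *
q=onz('top',[(384.5,285.5)],130)
f=env.grab_frame('scene');cv2.imwrite('pics/scene_14.png',f);h=cv2.cvtColor(f,cv2.COLOR_BGR2HSV)
cl=lambda h,x,y:('B' if h[y,x,2]>150 else 'b') if 17<=h[y,x,0]<=34 and h[y,x,1]>100 and h[y,x,2]>40 else '.' if h[y,x,0]<17 and h[y,x,1]>90 else 'k' if h[y,x,2]<75 else 'g'
for y in range(90,230,3):print(y,''.join(cl(h,x,y) for x in range(250,390,2)))
E
```

```text
time_s: 62.0
ee_pos: [495.7, -20.6, 185.5]
ee_rot: [-180.0, 15.1, 90.9]
force: [-0.3, 0.9, -4.8]
gripper_width: 51.8
gripper_force: 39.9
pos [495.68 -20.62 185.5 ] rpy [-179.97   15.06   90.95] d_tool [-4.33 -6.73 -3.49]
rotvec [ -0.   -41.44   0.05] d_after_rot [-5.56 -6.73  0.25]
t 62.0 q [  5.79  14.15 104.59 -16.79  63.6   12.67]
90 ........................................................kkgggkkkkkkkkk
93 .......................................................kkkkggggkkkkkkk
96 ......................................................kkkkkkkggkkkkkkk
99 ......................................................kkkkkkkkgggkkkkk
102 ....................................................kkkkkkkkkkkgggggkk
105 .............................b..b..................kkkkkgkkkkkkkkggggg
108 ...................................................kkkkkkggkkkkkkkkkkg
111 .....................................................kkkkkggkkkkkkkkkk
114 ....................................................kkkkkkkkggkkkkkkkk
117 ...................................................kkkkkkkkkkkgggkkkkk
120 ..b...........
[... 2056 characters left out ...]
.bbbbbbb.................
204 BBBBBBBBBb..bbbbbkkk.bb.bbb...........................................
207 BBBBBBBBBBBB...bbbbb.bbbb.............................................
210 BBBBBBBBBBBBb.....bbbbbb..b...........................................
213 BBBBBbbBBBBb.........bb...............................................
216 BBBBBBBBBbbb..........................................................
219 BBBBBBBBbkkb..........................................................
222 BBBBBBBbkkkbb.................b.......................................
225 bBBBBBbkkkkbb.............bBBBBb......................................
228 k.bbbbkkkkkbb.........bbbBBBBBBBBBB...................................
```

```bash
python3 drive.py '[[0,-6,0,0,-8.3,0],[0,0,0,0,-8.3,0],[0,0,0,0,-8.3,0],[0,0,0,0,-8.3,0],[0,0,0,0,-8.3,0],[0,0,0,0,0,0],[0,0,0,0,0,0]]'; python3 goal.py 489 -22 90 180 56.5 90.9
```

```text
time_s: 62.75
ee_pos: [489.7, -21.1, 183.9]
ee_rot: [-179.5, 56.5, 91.3]
force: [-0.7, -0.4, -2.8]
gripper_width: 52.1
gripper_force: 39.9
pos [489.69 -21.13 183.87] rpy [-179.54   56.46   91.3 ] d_tool [77.77 -0.29 52.58]
rotvec [-0.13 -0.04  0.22] d_after_rot [77.8  -0.7  52.52]
t 62.75 q [ 25.34  26.53 108.09 -49.96  81.88  48.87]
```

```bash
python3 drive.py '[[20,0,13,0,0,0],[25,0,17,0,0,0],[20,0,13,0,0,0],[10,-0.5,7,0,0,0],[0,0,0,0,0,0],[0,0,0,0,0,0],[0,0,0,0,0,0]]'; python3 drive.py '[[3,0,2,0,0,0],[0,0,0,0,0,0]]'; python3 goal.py 489 -22 77 180 56.5 90.9
```

```text
time_s: 63.45
ee_pos: [490.1, -21.6, 96.6]
ee_rot: [179.8, 56.5, 90.7]
force: [0.3, 0.7, -3.9]
gripper_width: 52.1
gripper_force: 39.9
time_s: 63.65
ee_pos: [489.5, -21.5, 91.9]
ee_rot: [-180.0, 56.5, 90.9]
force: [0.3, 0.5, -3.5]
gripper_width: 52.3
gripper_force: 39.9
pos [489.54 -21.45  91.92] rpy [-179.98   56.52   90.91] d_tool [12.15 -0.54  8.68]
rotvec [-0.01  0.02  0.  ] d_after_rot [12.14 -0.55  8.69]
t 63.65 q [ 25.36  34.38 112.22 -52.05  74.32  58.64]
```

```bash
python3 drive.py '[[4,0,2.6,0,0,0],[4,0,2.6,0,0,0],[0,0,0,0,0,0],[0,0,0,0,0,0]]'; python3 drive.py '[[1.6,0,1,0,0,0],[0,0,0,0,0,0]]'; python3 drive.py '[[1.2,0,0.8,0,0,0],[0,0,0,0,0,0]]'; python3 drive.py '[[0.8,0,0.5,0,0,0],[0,0,0,0,0,0]]'
```

```text
time_s: 64.05
ee_pos: [489.4, -21.5, 82.0]
ee_rot: [-179.9, 56.6, 91.0]
force: [-1.0, -0.1, -4.1]
gripper_width: 51.9
gripper_force: 39.9
time_s: 64.25
ee_pos: [489.6, -21.5, 80.5]
ee_rot: [-179.9, 56.6, 91.0]
force: [-0.1, 0.2, -2.5]
gripper_width: 52.0
gripper_force: 39.9
time_s: 64.45
ee_pos: [489.7, -21.5, 80.2]
ee_rot: [180.0, 56.7, 90.9]
force: [-0.9, 3.8, 3.9]
gripper_width: 51.7
gripper_force: 39.9
time_s: 64.65
ee_pos: [489.6, -21.5, 80.2]
ee_rot: [179.9, 56.8, 90.8]
force: [-1.8, 6.9, 9.2]
gripper_width: 52.3
gripper_force: 39.9
```

Run:
```python
from h import *
s=env.state();print(s['force'],s['torque'])
f=env.grab_frame('top');cv2.imwrite('pics/top_15.png',f);h=cv2.cvtColor(f,cv2.COLOR_BGR2HSV)
cl=lambda h,x,y:('B' if h[y,x,2]>150 else 'b') if 17<=h[y,x,0]<=34 and h[y,x,1]>100 and h[y,x,2]>40 else '.' if h[y,x,0]<17 and h[y,x,1]>90 else 'k' if h[y,x,2]<75 else 'g'
for y in range(280,326,3):print(y,''.join(cl(h,x,y) for x in range(300,420)))
for e in(0,4,8,-4):
    a=np.radians(e); c=np.array([-22,50]) 
    Y=lambda d,hh:(-22+ d*np.cos(a)-(hh-50)*np.sin(a), 82+d*np.sin(a)+(hh-50)*np.cos(a))
    print(e,[proj('top',[[489,*Y(d,hh)]])[0].round(1).tolist() for d,hh in((26,100),(-26,100),(26,0))])
```

```text
[-1.83141983  6.93701324  9.19556312] [-0.24918486  0.39172805 -0.37461224]
280 kkkkkkkk................................................................................................................
283 kkkkkkkkkkkkkkkkkkgkkkkkkkkkkkkk........................................................................................
286 kkkkkkkkkkkkkkkkkkgggggggggggggggggggggg...............................BbbbbBBBBBBBBBBBBBBBBBBBBBBBBBBBB................
289 gggg..........BBBBBBBBBBBBBBBBBBBBBBBBBBBBb............................BbbbbBBBBBBBBBBBBBBBBBBBBBBBBBBBB................
292 gggk.........bBBBBBBBBBBBBBBBBBBBBBBBBBBBBb............................BkkkbBBBBBBBBBBBBBbBBBbbbBBBBBBBB................
295 gggk.........bBBBBBBBBBBBBBBBBbbbbbBBBBBBBb............................Bkkk.BBBBBBBBBBBBBBBBBbbbBBBBBBBB................
298 gggk.........bBBBBBBBBBBBBBBBBBbbbbBBBBBBBb............................BkkkbBBBBBBBBBBBBBBBBBbbbBBBBBBBB................
301 gggk.........bBBBBBBBBBBBBBBBBBbbbbBBBBBBBb............................BkkkbBBBBBBBBBBBBBBBBBbbbBBBBBBBB................
304 ggkk.........bBBBBBB
[... 480 characters left out ...]
gggk..........BBBBBBBBBBBBBbBBBbbBBBBBBBBBB.................................BBBBBBBBBBBBBBBBBBBBBBBBBBBB................
319 gggkkkkkkkkkkkbBBBBBBBBBBBBBBBBBBBBBBbbbbbb.............................................................................
322 bbbbbkkkkkkkkkkkkkkgggggggggkkkkkk......................................................................................
325 kkkkkkkkkkkkkkkkk.......................................................................................................
0 [[313.2, 304.5], [342.0, 304.6], [314.5, 301.6]]
4 [[315.1, 304.6], [343.9, 304.6], [312.8, 301.7]]
8 [[317.1, 304.7], [345.7, 304.5], [311.1, 301.7]]
-4 [[311.3, 304.5], [340.1, 304.7], [316.3, 301.6]]
```

```bash
python3 drive.py '[[-0.8,0,-0.5,0,0,0],[0,0,0,0,0,0]]'; python3 drive.py '[[0,0,0,0,0,0],[0,0,0,0,0,0],[0,0,0,0,0,0],[0,0,0,0,0,0],[0,0,0,0,0,0],[0,0,0,0,0,0]]' 76; python3 drive.py '[[0,0,-10,0,0,0],[0,0,-25,0,0,0],[0,0,-30,0,0,0],[0,0,-40,0,0,0],[-25,0,-30,0,0,0],[-35,0,-24,0,0,0],[-20,0,-13,0,0,0],[0,0,0,0,0,0]]'; python3 drive.py '[[0,0,0,0,8.3,0],[0,0,0,0,8.3,0],[0,0,0,0,8.3,0],[0,0,0,0,8.3,0],[0,0,0,0,8.3,0],[0,0,0,0,8.3,0],[0,0,0,0,6.7,0],[0,0,0,0,0,0]]' 91; python3 goal.py 571 -319.4 240 180 0 85.5;  python3 - <<'E'
from h import *
cl=lambda h,x,y:('B' if h[y,x,2]>150 else 'b') if 17<=h[y,x,0]<=34 and h[y,x,1]>100 and h[y,x,2]>40 else '.' if h[y,x,0]<17 and h[y,x,1]>90 else 'k' if h[y,x,2]<75 else 'g'
for c,ys,xs in(('top',range(216,326,4),range(300,420,1)),('scene',range(140,256,4),range(230,390,1))):
  f=env.grab_frame(c);cv2.imwrite(f'pics/{c}_16.png',f);h=cv2.cvtColor(f,cv2.COLOR_BGR2HSV)
  for y in ys:print(y,''.join(cl(h,x,y) for x in xs))
E
```

```text
time_s: 64.9
ee_pos: [489.6, -21.5, 80.3]
ee_rot: [180.0, 56.7, 90.9]
force: [-0.4, 4.4, 7.0]
gripper_width: 51.8
gripper_force: 39.9
time_s: 65.5
ee_pos: [489.4, -21.5, 78.8]
ee_rot: [-179.9, 56.6, 91.0]
force: [-0.9, -0.5, -0.2]
gripper_width: 76.2
gripper_force: 0.0
time_s: 66.3
ee_pos: [488.9, 79.2, 243.8]
ee_rot: [179.4, 56.4, 90.4]
force: [0.3, 0.0, -0.1]
gripper_width: 76.1
gripper_force: 0.0
time_s: 67.1
ee_pos: [487.6, 75.7, 240.2]
ee_rot: [-179.9, 0.0, 90.6]
force: [0.2, 0.1, -0.1]
gripper_width: 90.8
gripper_force: 0.0
pos [487.59  75.74 240.22] rpy [-179.91    0.03   90.6 ] d_tool [-395.99   79.28    0.32]
rotvec [-0.08  0.03  5.1 ] d_after_rot [-387.38  114.15    0.22]
t 67.1 q [ 7.51 10.7  99.06 -0.02 70.33  6.92]
216 ........................................................................................................................
220 ..........BBBBBBBBBBBBBBBBBBBBBBBBBBBBBB....................................BBBBBBBBBBBBBBBBBBBBBBBBBBBBBB..............
224 ..........BBBBBBBBBBBBBBBBBBBBBBBBBBBBBB..................................bbBBBBBBBBBBBBBBBBBBBBBBBBBBBBBB..
[... 7222 characters left out ...]
........................................
240 ........bbbbkkkkkkgggggggggbbbbb.kkkkkkk.bbBbb................BBBBBBBBBBBBBBBBBBBBBBBBBBBBBBBBBBBBBBBb..........................................................
244 .........bbbbbbkkkkkkkkkkkkbbbbbbkkkkb.bBbb.................bBBBBBBBBBBBBBBBBBBBBBBBBBBBBBBbBBBBBBbbb...........................................................
248 ...............bbbBBbbb.kkkkbbbbbbbbBBb......................bbbbbbbBBBBBBBBBBBBBBBBBBBBBBBBBBBbbkkb............................................................
252 ......................bbbbbbbbbbbBbb..........................b.bkkkkkk.bbbbBBBBBBBBBBBBBBBBBbkkkk..............................................................
```

All four clocks are standing on the disc again. Back to the release.

```bash
python3 drive.py '[[-30,6,0,0,0,0],[-43,9,0,0,0,0],[-43,9,0,0,0,0],[-43,9,0,0,0,0],[-43,9,0,0,0,0],[-43,9,0,0,0,0],[-43,9,0,0,0,0],[-43,9,0,0,0,0]]'; python3 drive.py '[[-43,9,0,0,0,0],[-20,2,0,0,0,5.1],[0,0,0,0,0,0],[0,0,0,0,0,0]]'; python3 goal.py 571 -319.4 240 180 0 85.5
```

```text
time_s: 68.0
ee_pos: [563.0, -251.8, 239.6]
ee_rot: [-179.8, 0.1, 91.0]
force: [0.0, 0.3, 0.6]
gripper_width: 90.9
gripper_force: 0.0
time_s: 68.4
ee_pos: [574.6, -313.0, 239.5]
ee_rot: [-179.8, 0.0, 85.9]
force: [-0.3, -0.5, -0.4]
gripper_width: 91.3
gripper_force: 0.0
pos [ 574.58 -313.04  239.5 ] rpy [-179.81    0.     85.93] d_tool [-6.6  -3.12 -0.49]
rotvec [-0.19  0.    0.43] d_after_rot [-6.62 -3.07 -0.5 ]
t 68.4 q [-29.55  25.47  77.51  -0.08  77.19 -25.46]
```

```bash
python3 drive.py '[[-6.5,-3,25,0,0,0.4],[0,0,35,0,0,0],[0,0,35,0,0,0],[0,0,20,0,0,0],[0,0,12,0,0,0],[0,0,3,0,0,0],[0,0,0,0,0,0],[0,0,0,0,0,0]]'; python3 goal.py 571 -319.4 110 180 0 85.5
python3 - <<'E'
from h import *
cl=lambda h,x,y:('B' if h[y,x,2]>150 else 'b') if 17<=h[y,x,0]<=34 and h[y,x,1]>100 and h[y,x,2]>40 else '.' if h[y,x,0]<17 and h[y,x,1]>90 else 'k' if h[y,x,2]<75 else 'g'
f=env.grab_frame('top');cv2.imwrite('pics/top_17.png',f);h=cv2.cvtColor(f,cv2.COLOR_BGR2HSV)
for y in range(216,326,6):print(y,''.join(cl(h,x,y) for x in range(300,420,2)))
E
```

```text
time_s: 69.2
ee_pos: [571.5, -321.1, 112.3]
ee_rot: [179.9, 0.1, 85.4]
force: [-0.3, -0.4, 0.5]
gripper_width: 91.3
gripper_force: 0.0
pos [ 571.48 -321.14  112.34] rpy [179.9    0.14  85.43] d_tool [ 1.71 -0.62  2.33]
rotvec [ 0.1   0.14 -0.07] d_after_rot [ 1.7  -0.61  2.34]
t 69.2 q [-30.3   30.48  88.02  -0.09  61.35 -25.69]
216 ............................................................
222 .....BBBBBBBBBBBBBBB..................BBBBBBBBBBBBBBB.......
228 .....BBBBBBBBBBBBBBBb...............bkBBBBBBBBBBBBBBB.......
234 .....BBbbbbbbbbbbbbb.................kBBbbbbbbbbbbbbbb......
240 .....BBBBBBBBBBBBBBBb...............kkBBBBBBBBBBBBBBB.......
246 .....BBBBBBBBBBBBBBBb...............bbBBBBBBBBBBBBBBB.......
252 ............................................................
258 ............................................................
264 ...........................BBBb.............................
270 ..........................BBBBB.............................
276 ............................................................
282 ............................................................
288 .......bBBbBBBBBBBBB................bbBBBBBBBBBBBBBB........
294 ......BBBBBBBBbbBBBBb...............kkBBBBBBBBBbBBBB........
300 ......BBBBBBBBBbBBBBb...............kkBBBBBBBBBbBBBB........
306 ......BBBBBBbBBbBBBBb...............kkBBBBBBBBBbBBBB........
312 ......BBBBBBBBBbBBBBb...............bbBBBBBBBBBbBBBBb.......
318 ......BBBBBBBBBBBBBBb.......................................
324 ............................................................
```

All four stand clear. Squeezing.

```bash
python3 drive.py '[[1.5,0,2,0,0,0],[0,0,0,0,0,0],[0,0,0,0,0,0],[0,0,0,0,0,0],[0,0,0,0,0,0],[0,0,0,0,0,0]]' 0 16; python3 drive.py '[[0,0,0,0,0,0],[0,0,0,0,0,0],[0,0,0,0,0,0]]'
```

```text
time_s: 69.85
ee_pos: [570.2, -319.8, 108.9]
ee_rot: [-179.9, 0.1, 85.4]
force: [-4.0, -0.1, 2.0]
gripper_width: 45.8
gripper_force: 1.9
time_s: 70.15
ee_pos: [571.4, -319.8, 108.9]
ee_rot: [180.0, 0.1, 85.4]
force: [1.0, 0.6, 2.4]
gripper_width: 41.6
gripper_force: 16.0
```

```bash
python3 drive.py '[[0,0,0,0,0,0],[0,0,0,0,0,0],[0,0,0,0,0,0]]'; python3 drive.py '[[0,0,0,0,0,0],[0,0,0,0,0,0],[0,0,0,0,0,0],[0,0,0,0,0,0],[0,0,0,0,0,0],[0,0,0,0,0,0]]' 91; python3 drive.py '[[0,0,-20,0,0,0],[0,0,-40,0,0,0],[0,0,-45,0,0,0],[0,0,-30,0,0,0],[0,0,0,0,0,0],[0,0,0,0,0,0]]';python3 - <<'E'
from h import *
cl=lambda h,x,y:('B' if h[y,x,2]>150 else 'b') if 17<=h[y,x,0]<=34 and h[y,x,1]>100 and h[y,x,2]>40 else '.' if h[y,x,0]<17 and h[y,x,1]>90 else 'k' if h[y,x,2]<75 else 'g'
f=env.grab_frame('top');h=cv2.cvtColor(f,cv2.COLOR_BGR2HSV)
for y in range(216,390,6):print(y,''.join(cl(h,x,y) for x in range(300,510,2)))
f=env.grab_frame('scene');h=cv2.cvtColor(f,cv2.COLOR_BGR2HSV)
print('hammer brass in scene',[cl(h,*p) for p in ((228,163),(231,166),(225,161))])
for y in range(120,190,4):print(y,''.join(cl(h,x,y) for x in range(190,290,2)))
E
```

```text
time_s: 70.45
ee_pos: [571.3, -319.8, 108.9]
ee_rot: [180.0, 0.1, 85.4]
force: [2.8, -1.3, 0.4]
gripper_width: 41.6
gripper_force: 16.0
time_s: 71.05
ee_pos: [571.5, -319.8, 109.1]
ee_rot: [179.9, 0.1, 85.4]
force: [0.2, 0.2, -0.9]
gripper_width: 86.8
gripper_force: 0.0
time_s: 71.65
ee_pos: [571.4, -319.6, 244.8]
ee_rot: [179.9, 0.1, 85.4]
force: [-1.2, 0.8, -1.8]
gripper_width: 90.7
gripper_force: 0.0
216 ..................................................................................k......................
222 .....BBBBBBBBBBBBBBB..................BBBBBBBBBBBBBBB...............................k..................kk
228 .....BBBBBBBBBBBBBBBb...............bkBBBBBBBBBBBBBBBb...............................k...................
234 .....BBbbbbbbbbbbbbbb...............kkBBbbbbbbbbbbbbb................................k...................
240 .....BBBBBBBBBBBBBBB................kkBBBBBBBBBBBBBBBb.......................ggggggggkgggggggg...........
246 .....BBBBBBBBBBBBBBBb...............bbBBBBBBBBBBBBBBB........................ggggggggkgggggggg...........
252 .............................
[... 2824 characters left out ...]
................ggggg...................
144 ....gg..................ggggg.....................
148 ...gggggg.............gggggg......................
152 ....ggggg.....BB....gggggg........................
156 ....ggggg...BBBBBBBBgggg.......................BBB
160 kkkkggggg...bBBBBBBBBBBB......................BBBB
164 kkkkggggg....bbbbBBBBBbb....................BBBBBB
168 ..k.kgggg.......bbbbbbb...................BBBBBBBB
172 .kk.kggggg...............................BBBBBBbBB
176 .kk..kggg.................................bbbBBBBB
180 .k.kk.gggggg..............................b.....bB
184 k..k..kgggggggg...........................bb......
188 k..kk.bkkgkkggggggg.......................b...b...
```

```bash
python3 -c "
from workcell import env
print(env.job_done())"
```

```text
the job is handed in; nothing more can be done
None
```

The job is handed in: all four clocks stand fully on the turntable, the hammer lies in the holding block, and I squeezed the trigger home for about half a second and it was released. One clock was knocked over onto its neighbour during the run; I stood it up again before the squeeze.

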